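# Caliper the jar for its shelf hole

### The arm

A 7-joint arm with a two-finger parallel gripper is mounted at the origin on a cart in front of the work surface, level with it; the furniture and walls round the work are solid. World frame = base frame: x ahead of the robot, y to its left, z up, the work surface at z = 0. Lengths are in m, angles in rad, forces in N, time in s.
With the tool pointing down it reaches from about 0.425 to 0.95 m from the base axis. Payload 4.7 kg.
Tool frame: the origin (TCP) lies at the very end of the fingers, on their centre line; the grasp point (between the pads) lies robot.tcp_to_grasp behind it (robot.tcp_to_grasp is the distance from the TCP to the grasp point, in m); z points along the fingers, y is the direction in which the jaws open and shut (so a half turn about z gives the same grasp; the last joint's range is limited). The gripper opens to 85 mm and grips with 20 to 120 N. Pads are 22 mm wide; open, the fingers measure 114 mm over their backs; the gripper's body (76 mm by 85 mm) begins 54 mm behind the grasp point. The pads swing forward as they close: fully open they stand 13 mm farther back than shut.
Start: joints at [-1.314, 0.469, -0.049, 1.532, 0.024, 1.141, -0.082], TCP at [0.19, 0.648, 0.231] pointing down, gripper open.
Joint ranges: [-2.59, 2.59], [-0.33, 1.99], [-1.39, 1.29], [0.1, 2.45], [-1.04, 4.18], [0.21, 1.99], [-2.66, 2.66]. Speed limits (rad/s): [2.57, 2.57, 3.14, 3.14, 3.14, 3.14, 3.14].

### API

Orientations are given as a rotation vector (axis times angle).
In Python, from workcell import status, optics, ticket, robot gives the robot as it stands.
- The arm moves only by the tool play_rows, never from a script. Its argument "rows" is a list that holds one entry, the list of rows, each a list of 5 numbers: the finger opening in m, from 0 to 0.0854, then the shift along the tool's x, y, z in m, then the turn about the tool's z in rad. A call has 1 to 20 rows; each row shifts and turns the pose as measured when the row begins, along the tool's axes as they then stand; what a row does not reach is not made up. A row lasts 1/8 s, in which the tool goes at most 62.5 mm and 10.7 degrees, less where a joint would pass 70% of its speed; a pose out of reach is approached as far as the arm can. A call with a gripper value outside its range is refused whole. The fingers move at their own pace and stop on an object; "newtons" is the grip in N (left out, the last holds). Time passes only in rows, so rows that do not move let the fingers close. It gives the time, the measured TCP pose, the force and the opening at its end, in the units of the state.
- status.state(): the state, without advancing time (a new reading comes with each control period).
- optics.camera(name): name is "scene" or "side" or "wrist"; returns (picture, depth): 400x640x3 uint8, red, green, blue; 400x640 float32, m along the optical axis (not along the pixel's ray), 0 where there is no reading.
- optics.camera_params(name): a dict with "camera_matrix" (3x3 intrinsics, pixels), "k1" (the pictures are not rectified: a ray, as slopes to the right and down, at radius r is drawn at 1 + k1 r^2 times it, then the intrinsics apply), "rvec" (rotation vector, rad) and "tvec" (3), from world to camera coordinates, as OpenCV has them. Camera axes: x right, y down, z forward; pixel columns grow to the right and rows downward; lengths in m; the calibration is good to about 2 mm. A picture is of the moment at which its call begins: read the wrist's pose just before it. camera_params takes no time and is no camera call; for the wrist camera it gives the pose at the moment of the call.
- ticket.close_job(): hands the job in, once; it reports no verdict.
Trained networks look in the newest picture that a camera, given by its name, has taken for a name from the list of things; names that differ only in an ending like _2 or _b are one class to them, and where a whole thing is asked for, a point or a joint stands for the part that bears it (a point fixed in the world has none). Each returns a list of dicts, best first, with "confidence" (0 to 1); they miss things now and then, are a little off and sometimes report something else, mostly with a low value. They report only what shows in the picture. A call takes as long as a camera call. They do not tell look-alikes from the thing itself.
- optics.look_for(camera, label): "point" ([column, row] in pixels, amid what is visible of it).
- optics.cut_out(camera, label): "pixels" (400x640 bool, what is visible of it) and "point" ([column, row] in pixels, amid what is visible of it).
- optics.landmark_of(camera, label): "point" ([column, row] in pixels: a listed point, or the origin of a listed thing).
The state is a dict: "time_s": time; "joints": joint angles; "joint_vel": joint speeds; "joint_efforts": joint torques, N m; "tool_pos": TCP position; "tcp_rot": TCP orientation; "ft_force": force on the tool from outside, world axes, zero at the start; "wrist_torque": the same for the moment, N m; "opening": opening from 0.0 (shut) to 1.0 (fully open).
Only numpy, scipy, OpenCV 4.12 (cv2) and the standard library are available. Lean on these libraries where they do the work, as an engineer would, in place of code of your own. Each camera call takes 0.05 s, during which the arm holds its last target.

### The job

I want to bore a hole in a shelf for the white jar and need its diameter. Roll the bench caliper's thumbwheel with a fingertip until the jaws are open wide enough, stand the jar upright on the base midway across the jaws, then roll the wheel back until both jaws just grip the jar, and leave it standing there so that I can read the rule. Work the jaws by the wheel only, press the wheel lightly, do not squeeze the jar with the jaws (a squeezed jar reads too small), and leave the other things on the bench where they are.

Things in the scene. Friction and masses are not known exactly. Their poses are not given: they have to be found in the camera images.
- caliper: the bench caliper, screwed down: blue base 92 x 206 x 14 mm, long side along its y. Origin at the centre of its underside, on the bench. x runs across the jaws, y from the wheel (at y = -65 mm) to the fixed jaw (gauging face at y = +70 mm), z up. The jar stands on the base's top (z = 14 mm) between the jaws, at x = 0
- fixed_jaw: the fixed steel jaw, an upright plate 34 mm wide and 38 mm high above the base, 13 mm thick with a 20 mm deep foot. Origin at the bottom middle of its gauging face, at base-top height; axes as the caliper's, its face looks to -y
- sliding_jaw: the sliding steel jaw, same plate; origin at the bottom middle of its gauging face, which looks to +y. The gap is the distance between the two jaw origins: about 50 to 53 mm at the start, 70 mm at most. Only the screw moves it: it cannot be pushed by hand (more than 10 N of finger on it counts as pushing); it stays where the wheel leaves it
- thumbwheel: knurled steel thumbwheel, 30 mm across, 12 mm wide, axle along the caliper's y, origin at its centre. It sits in a grey housing 46 (x) by 36 (y) mm with its top 43 mm above the bench; 5 mm of rim stands out. Rolling the top of the rim toward the caliper's +x opens the jaws, toward -x closes them: 1 mm of gap for 3 mm of rim. Stiff: about 4 N at the rim; knurl friction about 1
- wheel_top (a point): top of the thumbwheel's rim, 48 mm above the bench. Pressing down on it with 6 to 10 N rolls it well; 25 N or more harms its bearing. Once both jaws touch the jar the drag at the rim rises, about 1 N for each 3 N of squeeze
- white_jar: white plastic jar with a white lid, body 55 mm across, lid 58 mm across, 54 mm high, 0.1 kg; lid from 43 mm up, does not come off. Origin at the centre of its underside, z up; at the start it stands on the green mat, 2 mm thick. It may be gripped by hand in the ordinary way, but the jaws must never squeeze it with 15 N or more
- tape_measure: green pocket tape measure, 32 x 70 x 54 mm, stands loose on the bench; origin under its centre. Leave alone
- spray_bottle: small dark pump spray bottle with a white head, 37 mm across, 129 mm high, loose; origin under its centre. Leave alone
- flush_cutters: small black-handled cutters, 44 x 123 x 11 mm, lying loose; origin under the centre. Leave alone
- red_driver: slim red screwdriver, 163 mm long and 12 mm thick, lying loose; origin under the centre. Leave alone
Things that resemble listed ones, but are neither listed nor needed, are in the scene too. Several things have the shape of the white_jar; the one meant has the colours described above.

How it is judged:
By the outcome, as a careful person would: the job done as asked, in the order asked, and still so for the second after the job is handed in, with the robot touching nothing.
It also fails if it takes over 72 s, if anything falls off the work surface, if the arm or the gripper's body presses on something with over 40 N, if the wrist force passes 120 N, or if a joint passes its speed limit or range.

## Working session

There is one attempt and no reset: what is moved stays moved. The work goes in short steps, Python scripts to look and compute and a tool call to move; the robot and the scene stay as the last step left them, time stands still between calls to the robot, and variables do not carry over. Pictures are saved under pics/ and viewed, and the job is handed in when it is done.

Besides the shell and the picture viewer there is one more tool, called as name(argument=value, ...), one argument or row to a line, values as JSON. play_rows: Moves the arm, as the interface text tells. Its arguments: {"type":"object","properties":{"rows":{"type":"array","items":{"type":"array","items":{"type":"array","items":{"type":"number"}}}},"newtons":{"type":"number"}},"required":["rows"]}

```bash
ls; mkdir -p pics
cat > h.py <<'E'
import numpy as np,cv2
from workcell import status,optics,ticket,robot
def P(cam):
    p=optics.camera_params(cam);return np.array(p["camera_matrix"]),float(p["k1"]),cv2.Rodrigues(np.array(p["rvec"],float))[0],np.array(p["tvec"],float).ravel()
def ray(cam,uv,p=None):
    K,k1,R,t=p or P(cam)
    uv=np.atleast_2d(np.array(uv,float))
    n=cv2.undistortPoints(uv.reshape(-1,1,2),K,np.array([k1,0,0,0,0.])).reshape(-1,2)
    d=np.c_[n,np.ones(len(n))]
    return -R.T@t, d@R   # multiply by depth
def at_depth(cam,uv,z,p=None):
    o,d=ray(cam,uv,p);return o+d*np.atleast_1d(z)[:,None]
def at_z(cam,uv,z,p=None):
    o,d=ray(cam,uv,p);return o+d*((z-o[2])/d[:,2])[:,None]
def proj(cam,X,p=None):
    K,k1,R,t=p or P(cam)
    return cv2.projectPoints(np.atleast_2d(np.array(X,float)),cv2.Rodrigues(R)[0],t,K,np.array([k1,0,0,0,0.]))[0].reshape(-1,2)
def shot(cam,name,crop=None,s=1):
    im,d=optics.camera(cam);save(im,name,crop,s);np.savez('/tmp/'+name,im=im,d=d);return im,d
def save(im,name,crop=None,s=1):
    if crop: im=im[crop[1]:crop[3],crop[0]:crop[2]]
    im=cv2.resize(im[:,:,::-1],None,fx=s,fy=s,interpolation=cv2.INTER_CUBIC);cv2.imwrite('pics/'+name+'.png',im)
E
python3 - <<'E'
from h import *
shot('scene','s0');shot('side','d0');shot('wrist','w0')
print(status.state(),robot.tcp_to_grasp)
for c in('scene','side','wrist'):
  K,k,R,t=P(c);print(c,-R.T@t,R[2],K[0,0],k)
  for l in('white_jar','thumbwheel','fixed_jaw','sliding_jaw','caliper','wheel_top'):
    print(l,[(np.round(r['point']).tolist(),round(r['confidence'],2)) for r in optics.landmark_of(c,l)][:5])
E
```

```text
pics
{'time_s': 0.15, 'joints': array([-1.31387168,  0.46930603, -0.04858481,  1.53341161,  0.02411934,
        1.14098786, -0.082315  ]), 'joint_vel': array([ 8.00973926e-05, -2.75126893e-03,  9.62113049e-05, -1.20175080e-03,
        2.68804139e-03, -1.06576241e-03, -7.70426879e-04]), 'joint_efforts': array([ 7.05133716e-04, -5.10766625e+01, -4.66310803e-02, -2.37979496e+01,
        1.07413888e-02,  5.40012494e-03,  2.34174621e-06]), 'tool_pos': array([0.19018493, 0.64719578, 0.2304722 ]), 'tcp_rot': array([-4.47409517e-01, -3.10941922e+00,  2.38663890e-03]), 'ft_force': array([-0.22574533,  0.1840939 ,  0.26741522]), 'wrist_torque': array([-0.0260885 , -0.05098029, -0.01951814]), 'opening': 0.996578734091626} 0.0187
scene [-0.05005484 -0.2184608   0.83146905] [ 0.61319256  0.3436739  -0.71125462] 483.0016429591103 0.04729095857533542
white_jar [([277.0, 239.0], 0.91), ([321.0, 226.0], 0.91), ([199.0, 234.0], 0.6), ([448.0, 218.0], 0.57), ([232.0, 201.0], 0.55)]
thumbwheel [([427.0, 283.0], 0.63)]
fixed_jaw [([366.0, 256.0], 0.48)]
sliding_jaw [([393.0, 269.0], 0.56), ([374.0, 190.0], 0.29)]
caliper [([395.0, 275.0], 0.6)]
wheel_top [([425.0, 279.0], 0.61), ([425.0, 283.0], 0.5)]
side [0.48695906 1.0754693  0.45014421] [ 0.08713588 -0.92166918 -0.37806515] 497.1011997299843 -0.0032940563424570185
white_jar [([321.0, 294.0], 0.73), ([321.0, 236.0], 0.71), ([348.0, 243.0], 0.64), ([402.0, 294.0], 0.57)]
thumbwheel [([343.0, 196.0], 0.68), ([349.0, 172.0], 0.38)]
fixed_jaw [([338.0, 201.0], 0.67)]
sliding_jaw [([344.0, 193.0], 0.55)]
caliper [([346.0, 198.0], 0.93), ([346.0, 191.0], 0.72), ([348.0, 167.0], 0.48)]
wheel_top [([346.0, 168.0], 0.6), ([322.0, 293.0], 0.37)]
wrist [0.12238715 0.66781353 0.37443402] [ 0.26952446 -0.07919907 -0.95973125] 317.61319691519157 -0.028519578451681078
white_jar []
thumbwheel []
fixed_jaw []
sliding_jaw []
caliper []
wheel_top []
```

View pics/s0.png

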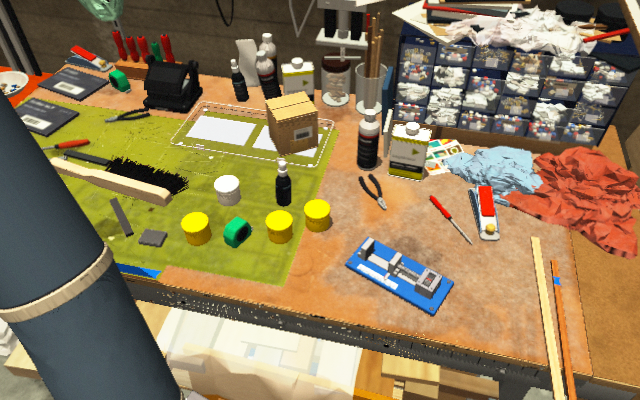

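View pics/d0.png

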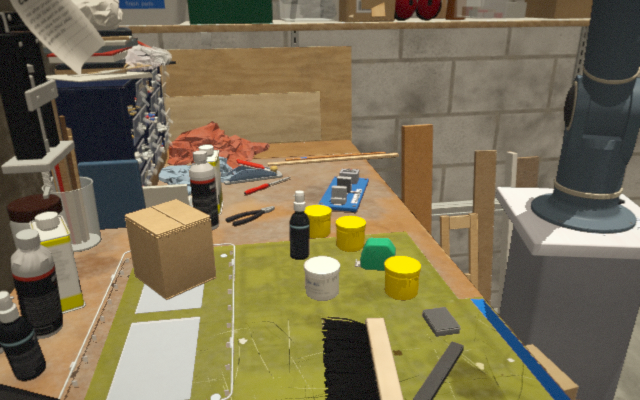

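Run:
```python
from h import *
im=np.load('/tmp/s0.npz')['im'];save(im,'s0c',(170,140,490,360),2.5)
im=np.load('/tmp/d0.npz')['im'];save(im,'d0c',(260,130,480,330),3)
```

```text
(no output)
```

View pics/s0c.png

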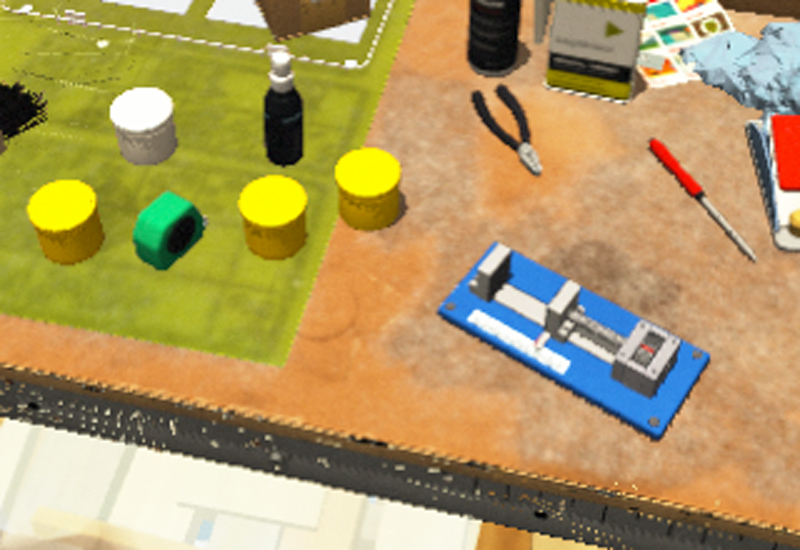

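View pics/d0c.png

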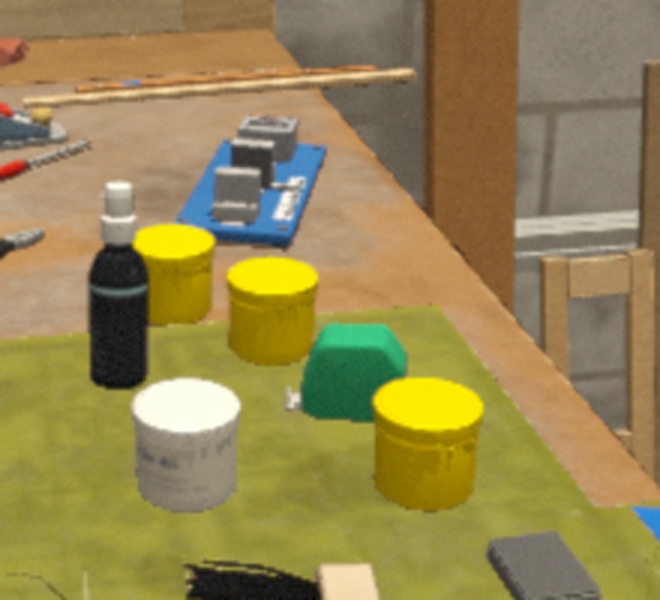

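The three yellow tubs, at scene (195,228), (279,226) and (317,215), have the jar's shape but the wrong colour. The white jar is at scene (227,190) and side (321,280): white body, white lid, on the green mat, as the crops confirm. The caliper is the blue base around scene (398,273). Next I measure both.

Run:
```python
from h import *
f=np.load('/tmp/s0.npz');im,d=f['im'],f['d']
p=P('scene')
hsv=cv2.cvtColor(im,cv2.COLOR_RGB2HSV)
# full cloud
vv,uu=np.mgrid[0:400,0:640]
X=at_depth('scene',np.c_[uu.ravel(),vv.ravel()],d.ravel(),p).reshape(400,640,3)
def reg(u0,v0,u1,v1):
    m=np.zeros((400,640),bool);m[v0:v1,u0:u1]=1;return m
# caliper base
m=reg(340,230,460,315)&(hsv[:,:,0]>95)&(hsv[:,:,0]<125)&(hsv[:,:,1]>150)
print('blue z',np.percentile(X[m][:,2],[5,50,95]))
uv=np.c_[uu[m],vv[m]]
W=at_z('scene',uv,0.014,p)[:,:2]
r=cv2.minAreaRect(W.astype(np.float32)*1000);print(r,cv2.boxPoints(r))
# jar
m=reg(205,170,250,210)&(d>0)&(X[:,:,2]>0.05)&(X[:,:,2]<.065)
L=X[m];print('lid',m.sum(),np.median(L[:,2]))
(c,rr)=cv2.minEnclosingCircle(at_z('scene',np.c_[uu[m],vv[m]],.056,p)[:,:2].astype(np.float32));print(c,rr)
# other jars / spray heights: grid of occupied >0.02
for n,(a,b,c_,d_) in dict(y1=(178,205,213,246),y2=(262,205,296,245),y3=(300,195,333,233),spray=(272,155,294,210),tape=(220,212,252,250)).items():
    mm=reg(a,b,c_,d_)&(X[:,:,2]>0.03); q=X[mm];print(n,q.min(0),q.max(0))
# wheel region
for l in('wheel_top','fixed_jaw','sliding_jaw','thumbwheel','caliper'):
  for c in('scene','side'):
    pass
uv=[[425,279],[366,256],[393,269],[427,283],[395,275]]
for u,z in zip(uv,[.048,.014,.014,.033,0]):print(u,at_z('scene',[u],z,p))
uv=[[346,168],[338,201],[344,193],[343,196],[346,198]]
for u,z in zip(uv,[.048,.014,.014,.033,0]):print(u,at_z('side',[u],z))
```

```text
blue z [0.00852594 0.01218832 0.01503056]
((531.3939819335938, -65.65660095214844), (203.7252960205078, 93.07152557373047), 82.8055648803711) [[ 472.46765  -160.88928 ]
 [ 564.8064   -172.54526 ]
 [ 590.3203     29.57608 ]
 [ 497.98157    41.232056]]
lid 349 0.05427413401963277
(0.5477910041809082, 0.37471890449523926) 0.030106738209724426
y1 [-0.05005484 -0.2184608   0.03019026] [0.45239992 0.39464416 0.83146905]
y2 [-0.05005484 -0.2184608   0.03002545] [0.54120811 0.23707201 0.83146905]
y3 [-0.05005484 -0.2184608   0.03017847] [0.60862971 0.18148785 0.83146905]
spray [-0.05005484 -0.2184608   0.03015915] [0.61832174 0.26905298 0.83146905]
tape [-0.05005484 -0.2184608   0.03010416] [0.48511372 0.30148571 0.83146905]
[425, 279] [[ 0.51936693 -0.12323682  0.048     ]]
[366, 256] [[0.54028777 0.01026905 0.014     ]]
[393, 269] [[ 0.53625296 -0.05283733  0.014     ]]
[427, 283] [[ 0.52321309 -0.12810213  0.033     ]]
[395, 275] [[ 0.53419385 -0.05954222  0.        ]]
[346, 168] [[ 0.53512967 -0.13647889  0.048     ]]
[338, 201] [[0.54688355 0.00558325 0.014     ]]
[344, 193] [[ 0.53546498 -0.04687648  0.014     ]]
[343, 196] [[0.53471041 0.02107741 0.033     ]]
[346, 198] [[ 0.5305415  -0.04968538  0.        ]]
```

play_rows(
  rows=[
    [[0, -0.042, -0.028, 0, 0], [0, -0.042, -0.028, 0, 0], [0, -0.042, -0.028, 0, 0], [0, -0.042, -0.028, 0, 0], [0, -0.042, -0.028, 0, 0], [0, -0.042, -0.028, 0, 0], [0, -0.042, -0.028, 0, 0], [0, -0.042, -0.028, 0, 0], [0, -0.042, -0.028, 0, 0], [0, -0.02, -0.05, 0, 0], [0, -0.02, -0.05, 0, 0], [0, -0.02, -0.05, 0, 0], [0, -0.02, -0.05, 0, 0]],
  ],
  newtons=20,
)

```text
time_s: 2.68
tool_pos: [0.5137, 0.0741, 0.2308]
tcp_rot: [0.431, 3.108, 0.011]
ft_force: [-0.1, 0.8, -0.2]
opening: 0.002
```

play_rows(
  rows=[
    [[0, -0.018, -0.043, 0, 0], [0, -0.018, -0.043, 0, 0], [0, -0.018, -0.043, 0, 0], [0, 0, 0, 0, -0.15], [0, 0, 0, 0, 0]],
  ],
)

```text
time_s: 3.3
tool_pos: [0.5308, -0.0753, 0.2316]
tcp_rot: [0.207, 3.126, 0.009]
ft_force: [0.5, -0.1, 0.6]
opening: 0.002
```

Run:
```python
from h import *
s=status.state();print(s['tool_pos'],s['tcp_rot'],s['ft_force'])
p=P('wrist');im,d=shot('wrist','w1');shot('scene','s1')
import pickle;pickle.dump(p,open('/tmp/w1p','wb'))
vv,uu=np.mgrid[0:400,0:640]
hsv=cv2.cvtColor(im,cv2.COLOR_RGB2HSV)
m=(hsv[:,:,0]>95)&(hsv[:,:,0]<125)&(hsv[:,:,1]>150)
n,lab,st,_=cv2.connectedComponentsWithStats(m.astype(np.uint8));k=1+np.argmax(st[1:,4]);m=lab==k;print(st[k])
W=at_z('wrist',np.c_[uu[m],vv[m]],.014,p)[:,:2]
r=cv2.minAreaRect(W.astype(np.float32)*1000);print(r)
for l in('wheel_top','thumbwheel','fixed_jaw','sliding_jaw'):
  print(l,[(np.round(r['point']).tolist(),round(r['confidence'],2),at_z('wrist',[r['point']],dict(wheel_top=.048,thumbwheel=.033).get(l,.014),p)) for r in optics.landmark_of('wrist',l)][:2])
```

```text
[ 0.53082538 -0.07527271  0.23156659] [0.20701689 3.12638421 0.00898903] [ 0.51089224 -0.06675139  0.58428243]
[ 256  181  105   26 1029]
((561.8387451171875, -91.24249267578125), (123.8794937133789, 30.743446350097656), 82.3021469116211)
wheel_top [([264.0, 178.0], 0.69, array([[ 0.52849791, -0.13189632,  0.048     ]]))]
thumbwheel [([266.0, 175.0], 0.76, array([[ 0.52875132, -0.13213484,  0.033     ]]))]
fixed_jaw [([390.0, 168.0], 0.84, array([[0.54404919, 0.00784964, 0.014     ]]))]
sliding_jaw [([344.0, 170.0], 0.56, array([[ 0.53903805, -0.04561784,  0.014     ]]))]
```

View pics/w1.png

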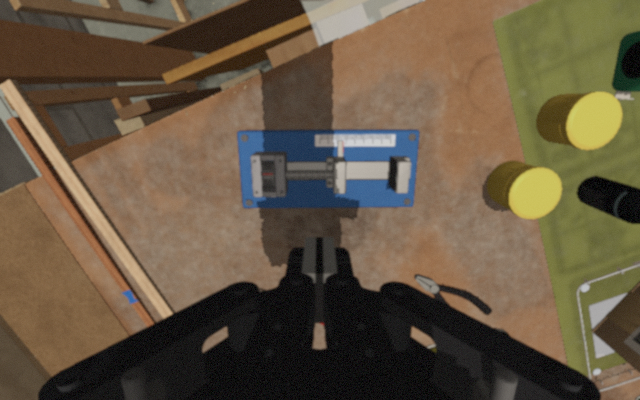

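Run:
```python
from h import *
import pickle
p=pickle.load(open('/tmp/w1p','rb'));f=np.load('/tmp/w1.npz');im,d=f['im'],f['d']
hsv=cv2.cvtColor(im,cv2.COLOR_RGB2HSV)
m=(hsv[:,:,0]>95)&(hsv[:,:,0]<128)&(hsv[:,:,1]>110)
m[:110]=0;m[220:]=0;m[:,:220]=0;m[:,440:]=0
n,lab,st,_=cv2.connectedComponentsWithStats(m.astype(np.uint8),connectivity=8);m=m&(np.isin(lab,[i for i in range(1,n) if st[i,4]>40]))
vv,uu=np.mgrid[0:400,0:640]
W=at_z('wrist',np.c_[uu[m],vv[m]],.014,p)[:,:2]
r=cv2.minAreaRect(W.astype(np.float32)*1000);print(m.sum(),r)
X=at_depth('wrist',np.c_[uu.ravel(),vv.ravel()],d.ravel(),p).reshape(400,640,3)
c=np.array(r[0])/1000;a=np.deg2rad(r[2]);y=np.array([np.cos(a),np.sin(a)]);x=np.array([y[1],-y[0]])
if y[1]<.5: print('axes?')
def loc(q): q=q[:,:2]-c; return np.c_[q@x,q@y]
g=np.zeros((400,640),bool);g[125:215,235:425]=1;g&=(d>0)
pts=X[g];L=loc(pts);h=pts[:,2]
print('base z',np.median(h[(h>.005)&(h<.025)]))
# plates (z~.05) along y
s=(h>.045)&(h<.06)&(abs(L[:,0])<.03);
hist,e=np.histogram(L[s][:,1],np.arange(-.11,.11,.004));
for i,k in enumerate(hist):
  if k: print(round(e[i]*1e3),k)
s=(h>.035)&(L[:,1]<-.04)&(L[:,1]>-.09);print('housing x',np.percentile(L[s][:,0],[1,50,99]),'y',np.percentile(L[s][:,1],[1,50,99]),'z',np.percentile(h[s],[5,50,95]))
s=(h>.045)&(L[:,1]>-.02);print('jaws x',np.percentile(L[s][:,0],[1,50,99]))
save(im,'w1c',(225,110,435,225),3.8)
```

```text
6992 ((536.3765869140625, -64.15470886230469), (202.32786560058594, 89.89788818359375), 82.80289459228516)
base z 0.014457218699104019
-78 4
-74 1
-70 65
-66 62
-62 45
-58 1
-54 2
2 66
6 127
10 127
14 95
66 52
70 131
74 131
78 125
82 10
housing x [-0.02268432 -0.00142724  0.02242226] y [-0.08188311 -0.06361765 -0.04234891] z [0.03787941 0.04323962 0.0474488 ]
jaws x [-0.0165432  -0.00080516  0.0166371 ]
```

View pics/w1c.png

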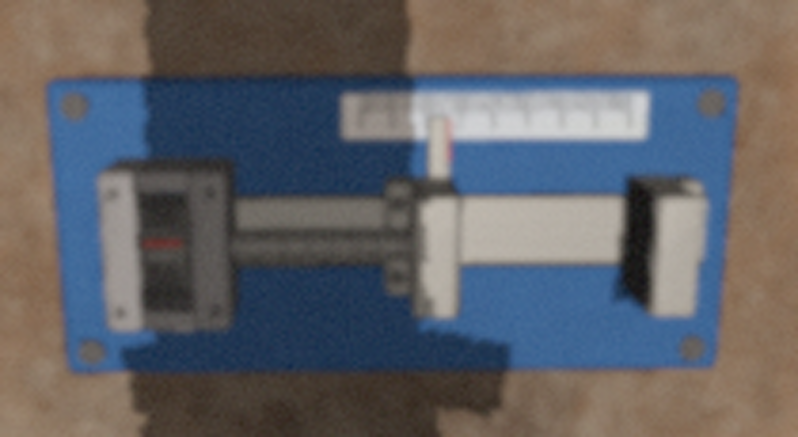

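play_rows(
  rows=[
    [[0, 0.005, -0.055, 0, 0], [0, 0, 0, 0.05, 0], [0, 0, 0, 0.05, 0], [0, 0, 0, 0.05, 0], [0, 0, 0, 0.018, 0], [0, 0, 0, 0, 0]],
  ],
)

```text
time_s: 4.35
tool_pos: [0.5241, -0.1253, 0.0603]
tcp_rot: [0.196, 3.121, 0.009]
ft_force: [0.7, 0.1, 0.5]
opening: -0.001
```

play_rows(
  rows=[
    [[0, 0.005, -0.005, 0, 0], [0, 0, 0, 0.008, 0], [0, 0, 0, 0, 0]],
  ],
)

```text
time_s: 4.72
tool_pos: [0.5201, -0.1298, 0.0543]
tcp_rot: [0.195, 3.116, 0.008]
ft_force: [0.6, 0.6, 0.6]
opening: -0.001
```

Run:
```python
from h import *
s=status.state();print(s['tool_pos'],s['tcp_rot'],s['ft_force'],s['joints'])
p=P('wrist');im,d=shot('wrist','w2')
im2,_=shot('scene','s2',(340,220,470,320),5)
```

```text
[ 0.52010984 -0.12984549  0.05431211] [0.19512647 3.11610043 0.00836881] [0.58550806 0.57837212 0.59919726] [-0.02730514  0.47283396  0.25161331  2.04369623 -0.20737815  0.62956918
  1.80966844]
```

View pics/w2.png

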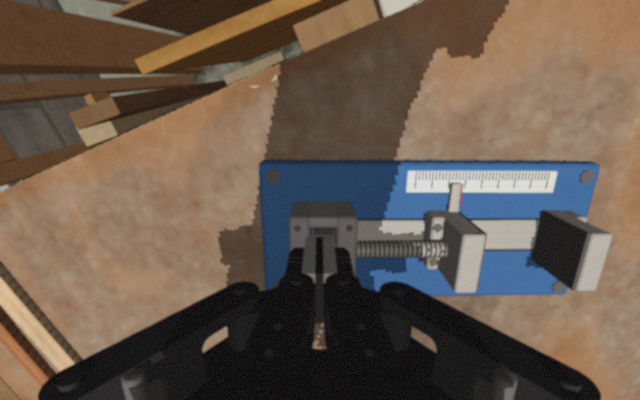

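View pics/s2.png

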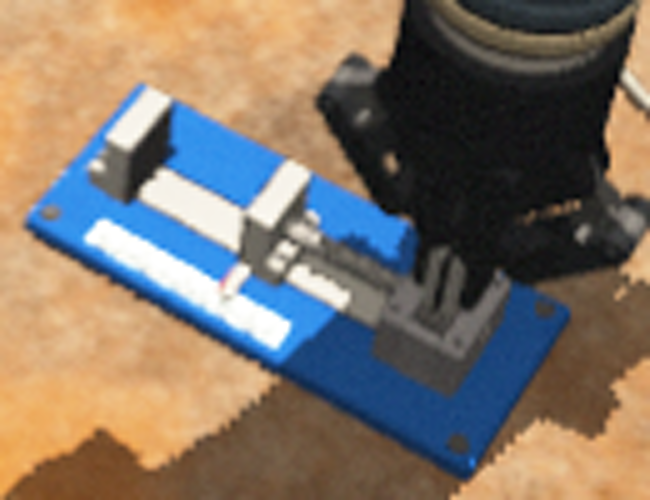

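play_rows(
  rows=[
    [[0, 0, 0, 0.005, 0], [0, 0, 0, 0.002, 0]],
  ],
)

```text
time_s: 5.08
tool_pos: [0.5212, -0.1299, 0.0479]
tcp_rot: [0.195, 3.114, 0.008]
ft_force: [-1.2, 0.9, 2.8]
opening: -0.003
```

play_rows(
  rows=[
    [[0, 0, 0, 0.003, 0]],
  ],
)

```text
time_s: 5.2
tool_pos: [0.5221, -0.1301, 0.0471]
tcp_rot: [0.195, 3.113, 0.01]
ft_force: [-7.5, 2.3, 36.6]
opening: -0.001
```

That press peaked at 36.6 N, which is over the limit. I'm backing off at once and will use much finer steps.

play_rows(
  rows=[
    [[0, 0, 0, -0.003, 0]],
  ],
)

```text
time_s: 5.32
tool_pos: [0.5225, -0.1302, 0.0508]
tcp_rot: [0.195, 3.112, 0.01]
ft_force: [0.1, 0.2, -0.2]
opening: 0.004
```

play_rows(
  rows=[
    [[0, 0.004, 0, 0.0005, 0], [0, 0.001, 0, 0.001, 0]],
  ],
)

```text
time_s: 5.58
tool_pos: [0.5173, -0.1296, 0.049]
tcp_rot: [0.195, 3.111, 0.01]
ft_force: [0.1, -0.8, -0.6]
opening: -0.001
```

play_rows(
  rows=[
    [[0, 0.0005, 0, 0.0005, 0]],
  ],
)

```text
time_s: 5.7
tool_pos: [0.5164, -0.1293, 0.048]
tcp_rot: [0.195, 3.112, 0.01]
ft_force: [0.4, 0.0, -0.9]
opening: 0.001
```

play_rows(
  rows=[
    [[0, -0.003, 0, 0.0003, 0]],
  ],
)

```text
time_s: 5.82
tool_pos: [0.5179, -0.1295, 0.0473]
tcp_rot: [0.195, 3.116, 0.011]
ft_force: [-6.1, 0.2, 8.8]
opening: -0.002
```

play_rows(
  rows=[
    [[0, -0.003, 0, 0.0003, 0]],
  ],
)

```text
time_s: 5.95
tool_pos: [0.519, -0.1297, 0.0473]
tcp_rot: [0.196, 3.121, 0.012]
ft_force: [-6.8, 2.5, 15.0]
opening: -0.003
```

play_rows(
  rows=[
    [[0, -0.004, 0, -0.0001, 0]],
  ],
)

```text
time_s: 6.08
tool_pos: [0.5216, -0.13, 0.0478]
tcp_rot: [0.196, 3.124, 0.014]
ft_force: [-4.4, 0.9, 7.4]
opening: 0.003
```

play_rows(
  rows=[
    [[0, -0.004, 0, -0.0001, 0]],
  ],
)

```text
time_s: 6.2
tool_pos: [0.5242, -0.1304, 0.0479]
tcp_rot: [0.197, 3.128, 0.015]
ft_force: [-4.0, 0.2, 3.9]
opening: -0.004
```

play_rows(
  rows=[
    [[0, -0.005, 0, 0.0001, 0]],
  ],
)

```text
time_s: 6.32
tool_pos: [0.5278, -0.1308, 0.0479]
tcp_rot: [0.197, 3.131, 0.017]
ft_force: [-4.9, 1.5, 6.3]
opening: -0.003
```

play_rows(
  rows=[
    [[0, -0.005, 0, 0.0001, 0]],
  ],
)

```text
time_s: 6.45
tool_pos: [0.5317, -0.1313, 0.0479]
tcp_rot: [0.198, 3.134, 0.018]
ft_force: [-4.7, 0.1, 6.7]
opening: 0.0
```

play_rows(
  rows=[
    [[0, -0.005, 0, 0.0001, 0]],
  ],
)

```text
time_s: 6.58
tool_pos: [0.5357, -0.1318, 0.0479]
tcp_rot: [-0.198, -3.134, -0.019]
ft_force: [-4.2, 1.3, 5.2]
opening: 0.001
```

play_rows(
  rows=[
    [[0, -0.003, 0, 0.0001, 0], [0, 0, 0, -0.006, 0]],
  ],
)

```text
time_s: 6.82
tool_pos: [0.5389, -0.1323, 0.0534]
tcp_rot: [-0.198, -3.133, -0.019]
ft_force: [-0.6, 0.1, 0.1]
opening: 0.005
```

Run:
```python
from h import *
s=status.state();print(s['tool_pos'],s['tcp_rot'],s['ft_force'])
shot('wrist','w3',(240,120,640,320),2)
shot('scene','s3',(340,220,470,320),5)
```

```text
[ 0.53886308 -0.13227154  0.05342459] [-0.19768357 -3.13267707 -0.01866207] [-0.60642216  0.13796527  0.08319202]
```

View pics/w3.png

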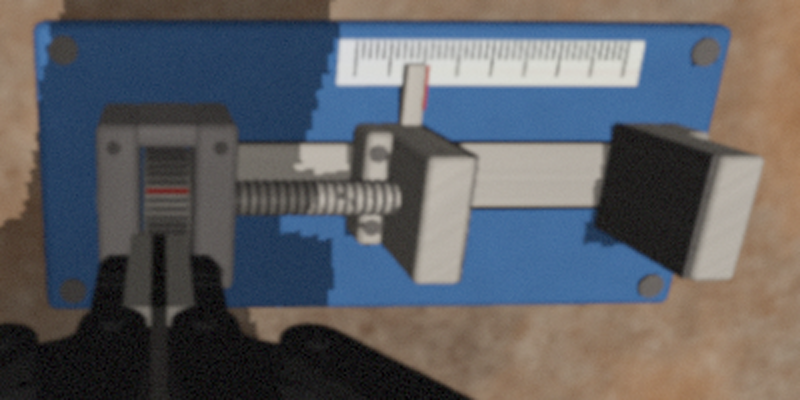

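View pics/s3.png

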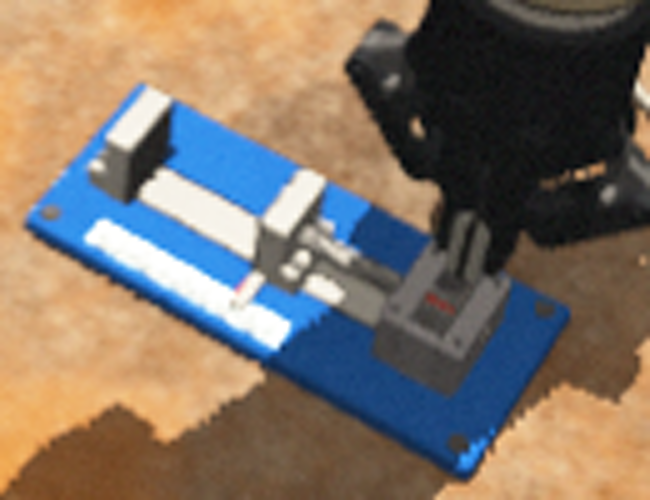

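play_rows(
  rows=[
    [[0, 0.021, 0, 0, 0], [0, 0.002, 0, 0.003, 0], [0, 0, 0, 0.0005, 0]],
  ],
)

```text
time_s: 7.3
tool_pos: [0.5183, -0.1296, 0.0511]
tcp_rot: [0.197, 3.132, 0.017]
ft_force: [-0.0, -0.4, -0.3]
opening: 0.0
```

play_rows(
  rows=[
    [[0, 0, 0, 0.002, 0], [0, 0, 0, 0.0005, 0]],
  ],
)

```text
time_s: 7.55
tool_pos: [0.5196, -0.1297, 0.0484]
tcp_rot: [0.197, 3.131, 0.017]
ft_force: [-0.2, -0.4, 0.1]
opening: -0.001
```

play_rows(
  rows=[
    [[0, -0.003, 0, 0.0002, 0]],
  ],
)

```text
time_s: 7.68
tool_pos: [0.5228, -0.1301, 0.0481]
tcp_rot: [0.197, 3.131, 0.017]
ft_force: [0.5, 0.9, 0.0]
opening: 0.003
```

play_rows(
  rows=[
    [[0, -0.005, 0, 0.0001, 0]],
  ],
)

```text
time_s: 7.8
tool_pos: [0.5276, -0.1307, 0.048]
tcp_rot: [0.197, 3.132, 0.017]
ft_force: [-2.6, 1.3, 2.8]
opening: -0.003
```

play_rows(
  rows=[
    [[0, -0.005, 0, 0.0001, 0]],
  ],
)

```text
time_s: 7.92
tool_pos: [0.5314, -0.1312, 0.0479]
tcp_rot: [-0.197, -3.135, -0.019]
ft_force: [-4.9, 0.9, 5.9]
opening: 0.001
```

play_rows(
  rows=[
    [[0, -0.005, 0, 0.0001, 0], [0, -0.004, 0, 0.0001, 0], [0, 0, 0, -0.006, 0], [0, 0.022, -0.0005, 0, 0], [0, 0.002, 0, 0.003, 0], [0, 0.001, 0, 0.001, 0]],
  ],
)

```text
time_s: 8.68
tool_pos: [0.5184, -0.1301, 0.0511]
tcp_rot: [0.196, 3.132, 0.018]
ft_force: [-0.1, -0.4, 0.3]
opening: -0.0
```

play_rows(
  rows=[
    [[0, 0.001, 0, 0.002, 0], [0, 0, 0, 0.0008, 0]],
  ],
)

```text
time_s: 8.93
tool_pos: [0.5186, -0.1301, 0.0482]
tcp_rot: [0.196, 3.13, 0.017]
ft_force: [-0.6, 0.8, 0.6]
opening: -0.003
```

play_rows(
  rows=[
    [[0, -0.002, 0, 0.0003, 0]],
  ],
)

```text
time_s: 9.05
tool_pos: [0.5197, -0.1302, 0.0477]
tcp_rot: [0.196, 3.133, 0.018]
ft_force: [-5.7, 0.2, 7.7]
opening: -0.001
```

play_rows(
  rows=[
    [[0, -0.005, 0, 0.0001, 0]],
  ],
)

```text
time_s: 9.18
tool_pos: [0.5231, -0.1307, 0.0479]
tcp_rot: [-0.196, -3.134, -0.019]
ft_force: [-4.7, 0.9, 7.6]
opening: -0.002
```

play_rows(
  rows=[
    [[0, -0.005, 0, 0.0001, 0], [0, -0.004, 0, 0.0001, 0]],
  ],
)

```text
time_s: 9.43
tool_pos: [0.5296, -0.1315, 0.0479]
tcp_rot: [-0.196, -3.127, -0.022]
ft_force: [-4.5, 1.0, 5.4]
opening: -0.003
```

play_rows(
  rows=[
    [[0, 0, 0, -0.008, 0], [0, 0, 0, -0.04, 0], [0, 0, 0, -0.06, 0], [0, 0, 0, -0.06, 0]],
  ],
)

```text
time_s: 9.93
tool_pos: [0.5298, -0.1334, 0.2171]
tcp_rot: [-0.196, -3.12, -0.021]
ft_force: [1.3, 1.3, -0.6]
opening: -0.001
```

```bash
cat > gap.py <<'E'
from h import *
import sys,pickle
nm=sys.argv[1]
s=status.state();print(s['tool_pos'],s['tcp_rot'],s['ft_force'])
p=P('wrist');im,d=shot('wrist',nm)
pickle.dump(p,open('/tmp/'+nm+'p','wb'))
vv,uu=np.mgrid[0:400,0:640]
X=at_depth('wrist',np.c_[uu.ravel(),vv.ravel()],d.ravel(),p)
c=np.array([.5364,-.0642]);a=np.deg2rad(82.8);y=np.array([np.cos(a),np.sin(a)]);x=np.array([y[1],-y[0]])
q=X[:,:2]-c;lx=q@x;ly=q@y
s=(abs(lx)<.017)&(abs(ly)<.1)&(X[:,2]>.047)&(X[:,2]<.057)&(ly>-.04)
h,e=np.histogram(ly[s]*1000,np.arange(-40,100,1.))
for i in np.nonzero(h)[0]: print(int(e[i]),h[i],end='; ')
E
python3 gap.py w4
```

```text
[ 0.52977896 -0.13336739  0.21710893] [-0.19569096 -3.12005185 -0.02124783] [ 1.26378809  1.26233666 -0.58363806]
-9 50; -8 39; -7 32; -6 35; -5 33; -4 35; -3 31; -2 33; -1 32; 0 38; 1 27; 2 31; 3 25; 4 10; 69 13; 70 65; 71 46; 72 37; 73 34; 74 29; 75 33; 76 36; 77 34; 78 32; 79 31; 80 36; 81 28; 82 15; 83 2;
```

View pics/w4.png

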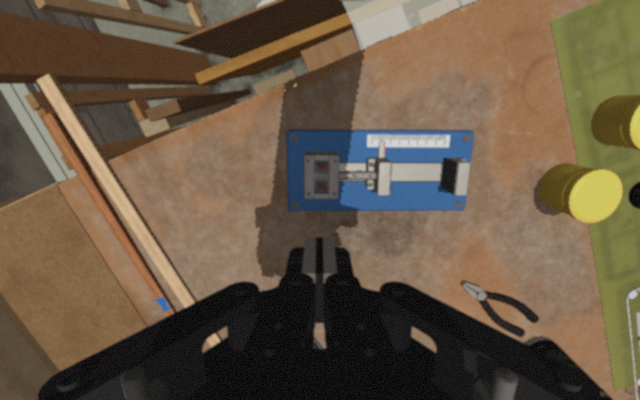

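play_rows(
  rows=[
    [[0.0854, 0.004, 0.05, 0, 0], [0.0854, 0.004, 0.05, 0, 0], [0.0854, 0.004, 0.05, 0, 0], [0.0854, 0.004, 0.05, 0, 0], [0.0854, 0.004, 0.05, 0, 0], [0.0854, 0.004, 0.05, 0, 0], [0.0854, 0.004, 0.05, 0, 0], [0.0854, 0.004, 0.05, 0, 0], [0.0854, 0.004, 0.05, 0, 0], [0.0854, 0, 0, 0, 0.17], [0.0854, 0, 0, 0, 0.17], [0.0854, 0, 0, 0, 0.17], [0.0854, 0, 0, 0, 0.17], [0.0854, 0, 0, 0, 0.17], [0.0854, 0, 0, 0, 0.17], [0.0854, 0, 0, 0, 0.17], [0.0854, 0, 0, 0, 0.17], [0.0854, 0, 0, 0, 0.17], [0.0854, 0, 0, 0, 0.03]],
  ],
)

```text
time_s: 12.35
tool_pos: [0.5648, 0.3333, 0.2409]
tcp_rot: [2.397, 2.024, 0.061]
ft_force: [0.4, -0.1, 0.0]
opening: 1.003
```

```bash
cat > jar.py <<'E'
from h import *
import sys,pickle
from scipy.optimize import least_squares
nm=sys.argv[1]
s=status.state();print(s['tool_pos'],s['tcp_rot'],s['ft_force'],s['opening'])
R=cv2.Rodrigues(s['tcp_rot'])[0];print('yaw y',np.degrees(np.arctan2(R[1,1],R[0,1])),'xaxis',R[:,0],'z',R[:,2])
p=P('wrist');im,d=shot('wrist',nm)
print([(np.round(r['point']).tolist(),round(r['confidence'],2)) for r in optics.look_for('wrist','white_jar')])
vv,uu=np.mgrid[0:400,0:640]
X=at_depth('wrist',np.c_[uu.ravel(),vv.ravel()],d.ravel(),p).reshape(400,640,3)
hsv=cv2.cvtColor(im,cv2.COLOR_RGB2HSV)
m=(hsv[:,:,1]<70)&(hsv[:,:,2]>110)&(X[:,:,2]>.048)&(X[:,:,2]<.065)&(np.hypot(X[:,:,0]-.55,X[:,:,1]-.375)<.06)
print(m.sum(),np.median(X[m],0))
c,r=cv2.minEnclosingCircle(at_z('wrist',np.c_[uu[m],vv[m]],.056,p)[:,:2].astype(np.float32));print(c,r)
# neighbours above 20 mm within 110 mm
g=(X[:,:,2]>.02)&(X[:,:,2]<.15)&(np.hypot(X[:,:,0]-c[0],X[:,:,1]-c[1])<.13)&(np.hypot(X[:,:,0]-c[0],X[:,:,1]-c[1])>.04)
Q=X[g];a=np.degrees(np.arctan2(Q[:,1]-c[1],Q[:,0]-c[0]));rr=np.hypot(Q[:,0]-c[0],Q[:,1]-c[1])
for b in range(-180,180,20):
  k=(a>=b)&(a<b+20)
  if k.sum()>5: print(b,k.sum(),rr[k].min().round(3),end='; ')
E
python3 jar.py w5
```

```text
[0.56481661 0.33325749 0.2408777 ] [2.39731701 2.02412899 0.06115796] [ 0.37458455 -0.14179994  0.04847835] 1.0028780161070339
yaw y -9.67106227635652 xaxis [0.16717305 0.98554249 0.02755321] z [ 0.031998    0.02250832 -0.99923446]
[([350.0, 309.0], 0.88), ([179.0, 168.0], 0.85), ([296.0, 139.0], 0.64), ([288.0, 282.0], 0.63)]
2421 [0.5531484  0.37854747 0.05617659]
(0.5529292821884155, 0.3781217932701111) 0.028836393728852272
-180 1133 0.101; -160 131 0.121; -140 979 0.102; -80 955 0.114; -60 37 0.122; 80 181 0.108; 100 535 0.109; 160 472 0.103;
```

View pics/w5.png

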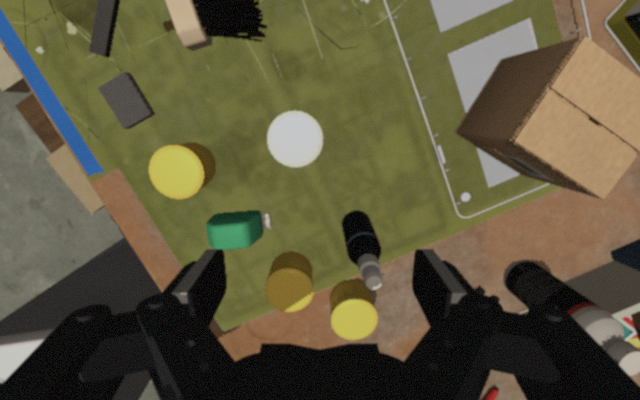

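play_rows(
  rows=[
    [[0.0854, 0.042, -0.019, 0, 0.03], [0.0854, 0, 0, 0, 0], [0.0854, -0.001, -0.001, 0.05, 0], [0.0854, -0.001, -0.001, 0.05, 0], [0.0854, -0.001, -0.001, 0.035, 0], [0.0854, 0, 0, 0, 0]],
  ],
)

```text
time_s: 13.2
tool_pos: [0.556, 0.3798, 0.1052]
tcp_rot: [2.416, 2.002, 0.07]
ft_force: [0.4, 0.4, 0.3]
opening: 0.996
```

```bash
python3 jar.py w6
python3 - <<'E'
from h import *
s=status.state();R=cv2.Rodrigues(s['tcp_rot'])[0];print(R.T@(np.array([.553,.3783,.027])-s['tool_pos']))
E
```

```text
[0.55604364 0.37981872 0.10518141] [2.41622549 2.00236016 0.07041889] [0.41056249 0.37021425 0.27604198] 0.99551753878127
yaw y -10.73084959194281 xaxis [0.1851049  0.98217102 0.0328066 ] z [ 0.03627098  0.02653257 -0.99898971]
[([137.0, 262.0], 0.94), ([312.0, 221.0], 0.9)]
5734 [0.55299264 0.37976592 0.05628698]
(0.5528047680854797, 0.3786293566226959) 0.028885580599308014
-180 2444 0.04; -160 78 0.12; -140 1664 0.102; -80 1409 0.114; -60 120 0.121; -40 134 0.045; -20 1191 0.045; 0 736 0.046; 80 499 0.107; 100 1306 0.109; 140 997 0.04; 160 2572 0.04; [-0.00681828 -0.00781401  0.08149943]
```

View pics/w6.png

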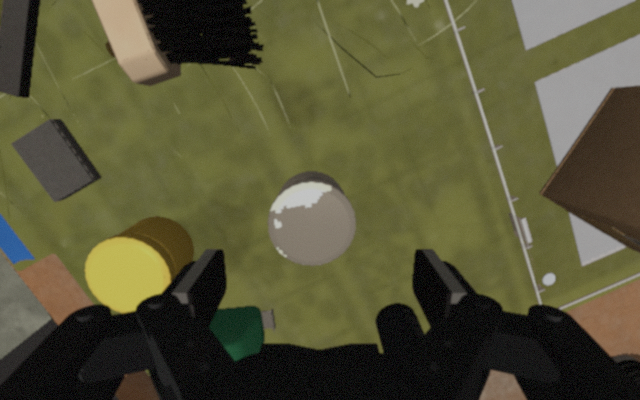

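play_rows(
  rows=[
    [[0.0854, -0.002, -0.004, 0.03, 0], [0.0854, -0.002, -0.003, 0.03, 0], [0.0854, -0.002, -0.002, 0.017, 0], [0.0854, 0, 0, 0, 0]],
  ],
)

```text
time_s: 13.8
tool_pos: [0.5587, 0.3828, 0.0399]
tcp_rot: [2.414, 2.002, 0.11]
ft_force: [0.6, 0.4, -0.0]
opening: 1.002
```

Run:
```python
from h import *
s=status.state();R=cv2.Rodrigues(s['tcp_rot'])[0];print(s['tool_pos'],s['ft_force'],R.T@(np.array([.553,.3783,.027])-s['tool_pos']),R[:,2])
shot('side','d6',(240,130,480,330),3);shot('wrist','w7')
```

```text
[0.55873647 0.38282179 0.03985929] [ 0.57092237  0.35729829 -0.02423337] [-0.00615458 -0.00540318  0.0123143 ] [ 0.05649122  0.04182661 -0.99752658]
```

View pics/d6.png

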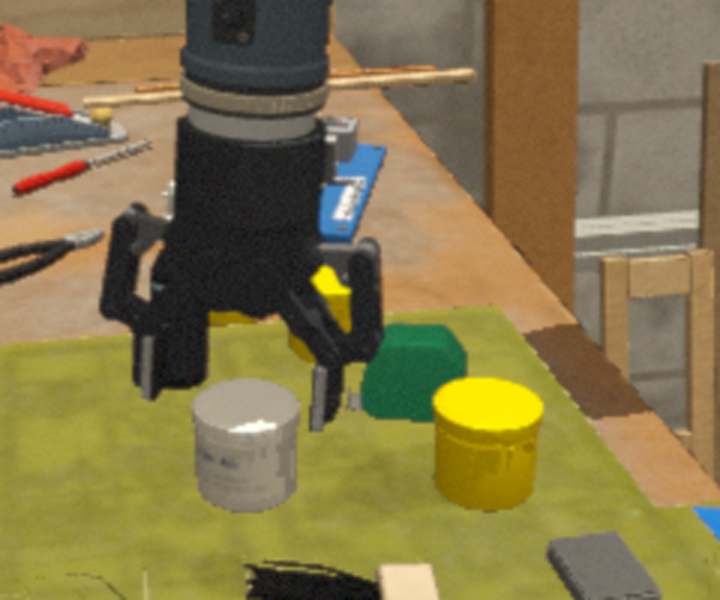

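play_rows(
  rows=[
    [[0.0854, -0.006, -0.006, 0.002, 0], [0.0854, -0.001, -0.001, 0.014, 0], [0.0854, 0, 0, 0, 0]],
  ],
)

```text
time_s: 14.28
tool_pos: [0.5531, 0.3789, 0.0259]
tcp_rot: [2.413, 2.001, 0.12]
ft_force: [-0.4, 0.4, 0.3]
opening: 1.002
```

Run:
```python
from h import *
s=status.state();R=cv2.Rodrigues(s['tcp_rot'])[0];print(s['tool_pos'],s['ft_force'],R.T@(np.array([.553,.3783,.027])-s['tool_pos']),R[:,2])
```

```text
[0.55314458 0.37894283 0.0258964 ] [-0.43049906  0.42750478  0.30432246] [-5.95171549e-04  3.52692725e-05 -1.13868773e-03] [ 0.06161686  0.04578319 -0.99704928]
```

play_rows(
  rows=[
    [[0.05, 0, 0, 0, 0], [0.05, 0, 0, 0, 0], [0.05, 0, 0, 0, 0], [0.05, 0, 0, 0, 0], [0.05, 0, 0, 0, 0]],
  ],
  newtons=25,
)

```text
time_s: 14.9
tool_pos: [0.5534, 0.379, 0.0261]
tcp_rot: [2.413, 2.001, 0.12]
ft_force: [-0.3, -0.1, -0.1]
opening: 0.656
```

Run:
```python
from h import *
s=status.state();R=cv2.Rodrigues(s['tcp_rot'])[0];print(s['tool_pos'],s['ft_force'],s['opening']*85.4,R[:,2])
shot('side','d7',(240,130,480,330),3)
```

```text
[0.55340926 0.379043   0.02614346] [-0.3312906  -0.12874134 -0.12725114] 56.03308094523276 [ 0.06167115  0.04584419 -0.99704312]
```

View pics/d7.png

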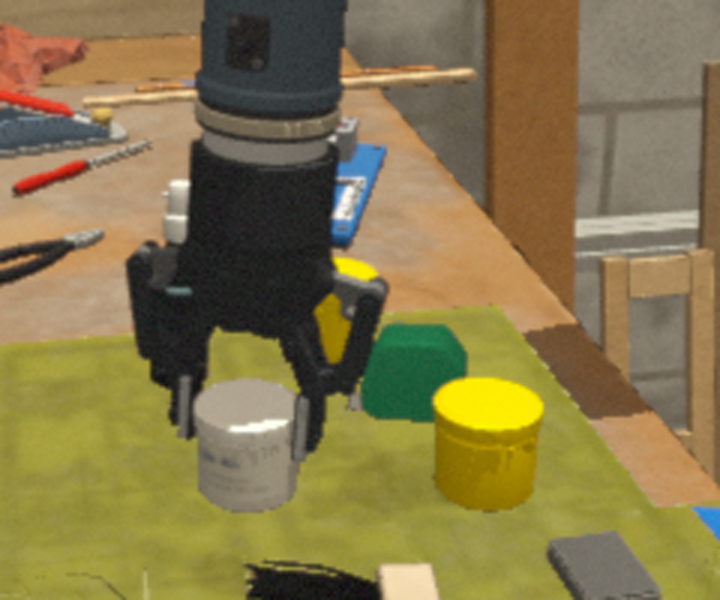

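play_rows(
  rows=[
    [[0.05, 0, 0, -0.02, 0], [0.05, 0, 0, -0.05, 0], [0.05, 0, 0, -0.06, 0], [0.05, 0, 0, -0.06, 0], [0.05, 0, 0, 0, 0]],
  ],
)

```text
time_s: 15.58
tool_pos: [0.5418, 0.3696, 0.2257]
tcp_rot: [2.414, 2.0, 0.124]
ft_force: [0.8, -0.6, -1.2]
opening: 0.656
```

Run:
```python
from h import *
s=status.state();R=cv2.Rodrigues(s['tcp_rot'])[0];print(s['tool_pos'],s['ft_force'],s['opening']*85.4);print(R)
print(R.T@(np.array([.541,-.0275,.21])-s['tool_pos']))
shot('side','d8')
```

```text
[0.54183132 0.36961137 0.22570822] [ 0.7659628  -0.56680851 -1.16909861] 56.04254943455564
[[ 0.18428683  0.98081084  0.06362756]
 [ 0.98113818 -0.18741981  0.04734638]
 [ 0.0583629   0.05370211 -0.99684997]]
[-0.39069111  0.0727676  -0.00319594]
```

View pics/d8.png

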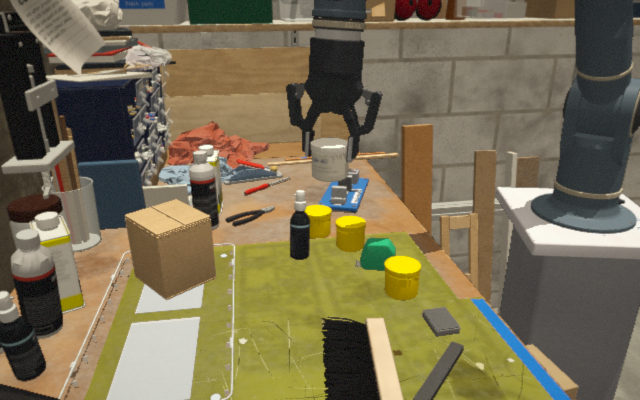

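play_rows(
  rows=[
    [[0.05, -0.048, 0.009, -0.001, 0], [0.05, -0.048, 0.009, -0.001, 0], [0.05, -0.048, 0.009, -0.001, 0], [0.05, -0.048, 0.009, -0.001, 0], [0.05, -0.048, 0.009, 0, 0], [0.05, -0.048, 0.009, 0, 0], [0.05, -0.048, 0.009, 0, 0], [0.05, -0.048, 0.009, 0, -0.06], [0.05, 0, 0, 0, 0]],
  ],
)

```text
time_s: 16.75
tool_pos: [0.5301, -0.0339, 0.1991]
tcp_rot: [-2.351, -2.078, -0.083]
ft_force: [0.2, 0.5, -2.2]
opening: 0.654
```

```bash
cat > st.py <<'E'
from h import *
import sys
s=status.state();R=cv2.Rodrigues(s['tcp_rot'])[0];print(s['time_s'],s['tool_pos'],s['ft_force'],s['opening']*85.4,s['joints'].round(2));print(R.round(4),'yaw',np.degrees(np.arctan2(R[1,1],R[0,1])))
if len(sys.argv)>3: print(R.T@(np.array([float(v) for v in sys.argv[1:4]])-s['tool_pos']))
E
python3 st.py .541 -.0275 .11
python3 gap.py w9
```

```text
16.75 [ 0.53011004 -0.0339299   0.19910362] [ 0.24358415  0.46324521 -2.1584637 ] 55.85670423314262 [-0.48  0.28  0.59  1.96 -0.24  0.93  0.11]
[[ 0.122   0.9918  0.0379]
 [ 0.9916 -0.1234  0.0375]
 [ 0.0418  0.033  -0.9986]] yaw -7.093088325947565
[0.00397669 0.00707018 0.08963029]
[ 0.53011004 -0.0339299   0.19910362] [-2.35079597 -2.07785171 -0.08348319] [ 0.24358415  0.46324521 -2.1584637 ]
70 36; 71 36; 72 37; 73 37; 74 37; 75 37; 76 36; 77 42; 78 67; 79 39; 80 37; 81 37; 82 37; 83 35;
```

View pics/w9.png

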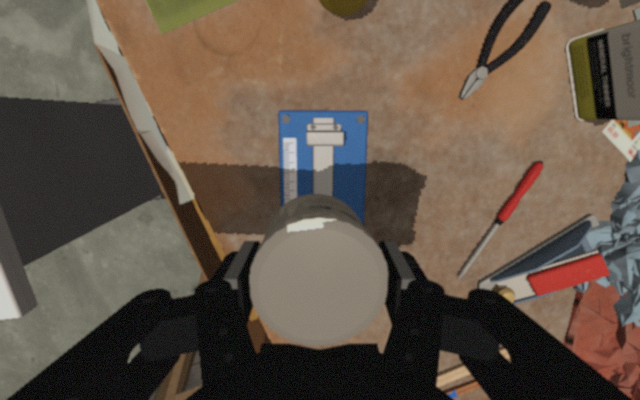

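play_rows(
  rows=[
    [[0.05, 0.003, 0.006, 0, 0], [0.05, -0.001, -0.001, 0.045, 0], [0.05, -0.001, -0.001, 0.04, 0], [0.05, 0, 0, 0, 0]],
  ],
)

```text
time_s: 17.3
tool_pos: [0.5393, -0.0191, 0.1113]
tcp_rot: [-2.333, -2.092, -0.086]
ft_force: [-0.0, -1.1, -0.4]
opening: 0.659
```

```bash
python3 st.py .5415 -.027 .06
python3 - <<'E'
from h import *
shot('scene','s10',(330,200,490,320),5)
shot('side','d10',(280,120,400,220),6)
E
```

```text
17.3 [ 0.53930547 -0.01907867  0.11128171] [-0.01351376 -1.14124741 -0.44689137] 56.29276244040815 [-0.43  0.41  0.52  2.02 -0.36  0.76  0.2 ]
[[ 0.1077  0.9935  0.0363]
 [ 0.9931 -0.1092  0.0421]
 [ 0.0458  0.0315 -0.9985]] yaw -6.273801887952178
[-0.00997763  0.00142852  0.05094884]
```

View pics/s10.png

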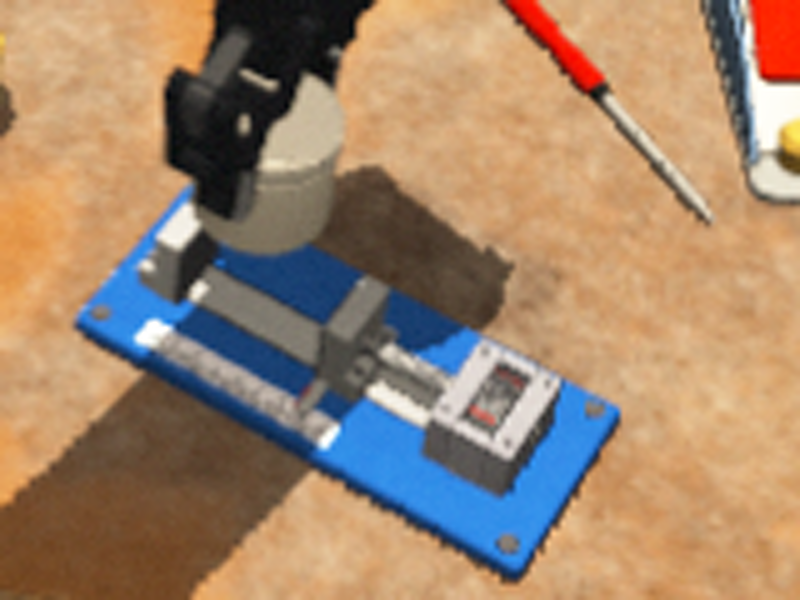

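View pics/d10.png

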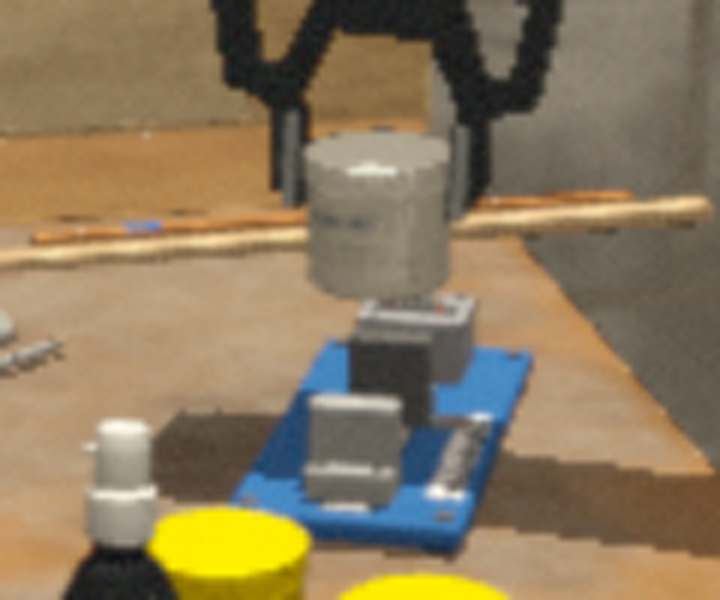

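play_rows(
  rows=[
    [[0.05, -0.01, 0.001, 0, 0.015], [0.05, -0.002, -0.001, 0.02, 0], [0.05, 0, 0, 0, 0]],
  ],
)

```text
time_s: 17.77
tool_pos: [0.5452, -0.0321, 0.0985]
tcp_rot: [2.353, 2.075, 0.107]
ft_force: [-0.6, 0.5, -0.6]
opening: 0.655
```

```bash
python3 st.py .5415 -.027 .045
python3 - <<'E'
from h import *
shot('scene','s11',(330,200,490,320),5)
E
```

```text
17.775 [ 0.54517527 -0.03214762  0.09851003] [-0.57216937  0.45760494 -0.60542898] 55.97915879811829 [-0.39  0.43  0.51  2.03 -0.39  0.72  0.24]
[[ 0.1238  0.9909  0.0527]
 [ 0.9911 -0.1261  0.0428]
 [ 0.0491  0.0469 -0.9977]] yaw -7.252036780016489
[ 0.00202013 -0.00680251  0.05341324]
```

View pics/s11.png

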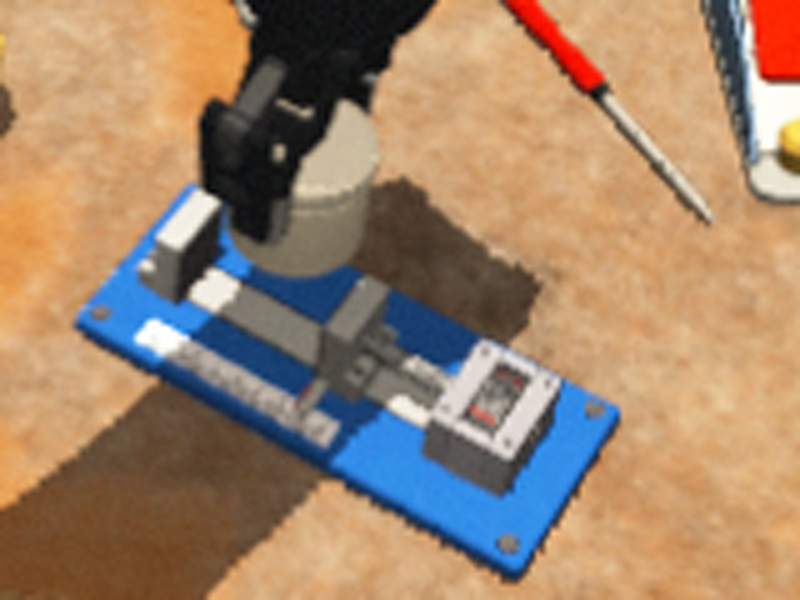

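play_rows(
  rows=[
    [[0.05, 0.003, -0.005, 0, 0], [0.05, 0, -0.001, 0.012, 0], [0.05, 0, 0, 0, 0]],
  ],
)

```text
time_s: 18.2
tool_pos: [0.5424, -0.0281, 0.0891]
tcp_rot: [2.35, 2.071, 0.115]
ft_force: [-0.3, -0.5, -0.9]
opening: 0.658
```

```bash
python3 st.py .5415 -.027 .045
```

```text
18.2 [ 0.54240953 -0.02811578  0.08905119] [-0.34714179 -0.53788682 -0.89751126] 56.210646551774175 [-0.39  0.44  0.5   2.04 -0.4   0.69  0.24]
[[ 0.1241  0.9905  0.0594]
 [ 0.991  -0.1267  0.0433]
 [ 0.0504  0.0535 -0.9973]] yaw -7.290394956326291
[-0.00122624 -0.00340084  0.04392619]
```

play_rows(
  rows=[
    [[0.05, 0, -0.0015, 0.014, 0], [0.05, 0, -0.0015, 0.012, 0], [0.05, 0, 0, 0, 0]],
  ],
)

```text
time_s: 18.58
tool_pos: [0.5406, -0.0264, 0.0606]
tcp_rot: [2.35, 2.072, 0.113]
ft_force: [-0.0, 0.6, -0.8]
opening: 0.659
```

```bash
python3 st.py .5415 -.027 .039
python3 - <<'E'
from h import *
shot('scene','s12',(330,200,490,320),5)
shot('side','d12',(280,120,400,220),6)
E
```

```text
18.575 [ 0.54056871 -0.02636689  0.06060568] [-0.03848113  0.62023227 -0.82872011] 56.28240019712252 [-0.37  0.48  0.46  2.06 -0.44  0.63  0.28]
[[ 0.1239  0.9906  0.0583]
 [ 0.991  -0.1265  0.0431]
 [ 0.0501  0.0525 -0.9974]] yaw -7.276798819490601
[-0.00159434 -0.00013062  0.02157578]
```

View pics/s12.png

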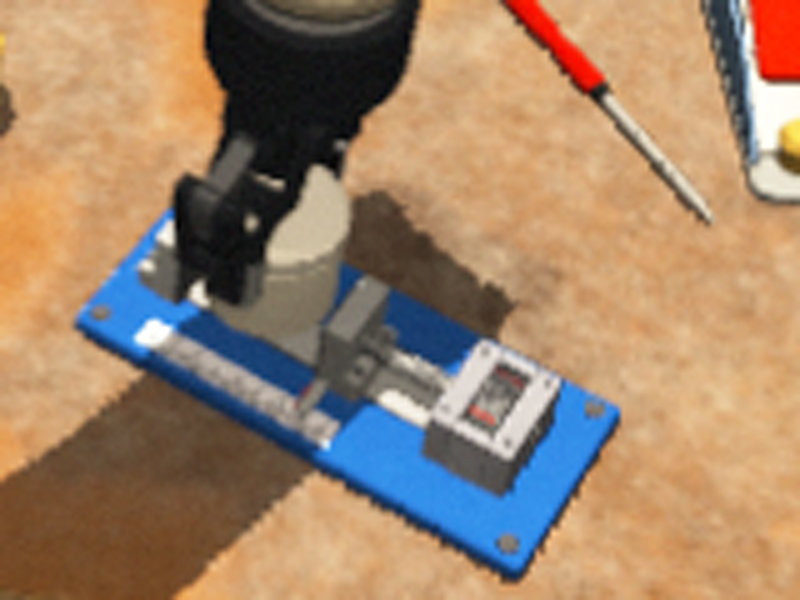

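View pics/d12.png

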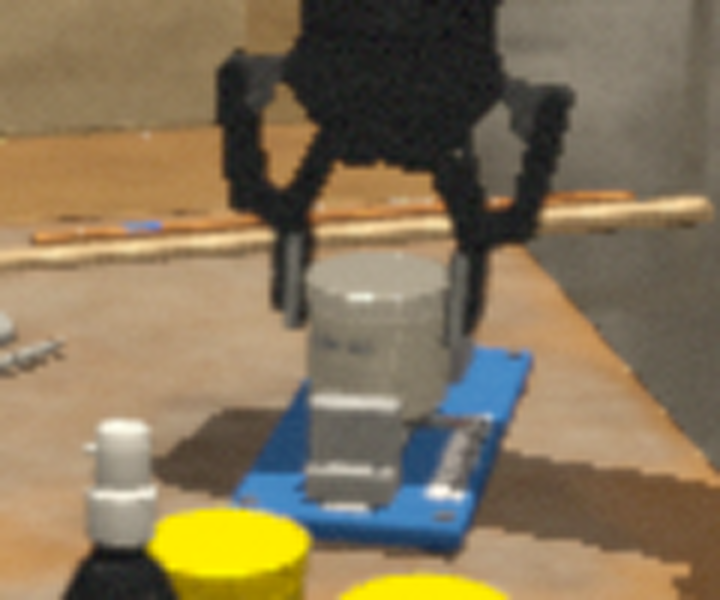

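play_rows(
  rows=[
    [[0.05, -0.002, -0.0005, 0.01, 0], [0.05, -0.0005, -0.0005, 0.008, 0], [0.05, 0, 0, 0, 0]],
  ],
)

```text
time_s: 19.05
tool_pos: [0.5417, -0.0284, 0.0427]
tcp_rot: [2.349, 2.07, 0.117]
ft_force: [-0.2, 0.1, -0.8]
opening: 0.661
```

```bash
python3 st.py .5415 -.027 .038
```

```text
19.05 [ 0.54171499 -0.02839741  0.04265262] [-0.16927461  0.05449199 -0.84677715] 56.479609745253924 [-0.34  0.51  0.44  2.07 -0.47  0.59  0.31]
[[ 0.124   0.9904  0.0615]
 [ 0.991  -0.1268  0.043 ]
 [ 0.0504  0.0556 -0.9972]] yaw -7.295601266025027
[ 0.00112369 -0.00064866  0.00468641]
```

play_rows(
  rows=[
    [[0.05, 0.001, 0, 0.002, 0], [0.05, 0, 0, 0.001, 0], [0.05, 0, 0, 0.001, 0]],
  ],
)

```text
time_s: 19.42
tool_pos: [0.5425, -0.0272, 0.0388]
tcp_rot: [2.348, 2.07, 0.118]
ft_force: [0.2, 0.0, -2.2]
opening: 0.656
```

play_rows(
  rows=[
    [[0.05, 0, -0.001, 0.0005, 0], [0.05, 0, 0, 0.0005, 0]],
  ],
)

```text
time_s: 19.68
tool_pos: [0.542, -0.0272, 0.0383]
tcp_rot: [2.348, 2.069, 0.119]
ft_force: [-1.7, -0.1, 4.5]
opening: 0.653
```

play_rows(
  rows=[
    [[0.07, 0, 0, 0, 0], [0.08, 0, 0, 0, 0], [0.0854, 0, 0, 0, 0], [0.0854, 0, 0, 0, 0], [0.0854, 0, 0, -0.02, 0], [0.0854, 0, 0, -0.05, 0], [0.0854, 0.002, 0, -0.06, 0], [0.0854, 0.002, 0, -0.03, 0]],
  ],
)

```text
time_s: 20.68
tool_pos: [0.5308, -0.0301, 0.1999]
tcp_rot: [2.351, 2.071, 0.111]
ft_force: [-0.1, -0.2, -0.7]
opening: 0.998
```

```bash
python3 st.py .5415 -.027 .2; python3 gap.py w13
python3 - <<'E'
from h import *
shot('scene','s13',(330,200,490,320),5)
shot('side','d13',(280,120,400,220),6)
E
```

```text
20.675 [ 0.5307823  -0.03008368  0.199879  ] [-0.06416427 -0.24591519 -0.72632877] 85.26553937561013 [-0.5   0.27  0.6   1.97 -0.25  0.91  0.11]
[[ 0.1248  0.9905  0.0571]
 [ 0.991  -0.1273  0.0421]
 [ 0.049   0.0514 -0.9975]] yaw -7.3247695563090005
[0.00439977 0.0102298  0.00062137]
[ 0.5307823  -0.03008368  0.199879  ] [2.35139692 2.0711202  0.11089948] [-0.06416427 -0.24591519 -0.72632877]
-8 24; -7 29; -6 34; -5 34; -4 37; -3 28; -2 33; -1 35; 0 35; 1 30; 2 40; 3 26; 4 13; 5 4; 58 1; 59 1; 62 1; 63 1; 70 24; 71 31; 72 46; 73 42; 74 36; 75 37; 76 35; 77 36; 78 36; 79 35; 80 40; 81 54; 82 51;
```

View pics/s13.png

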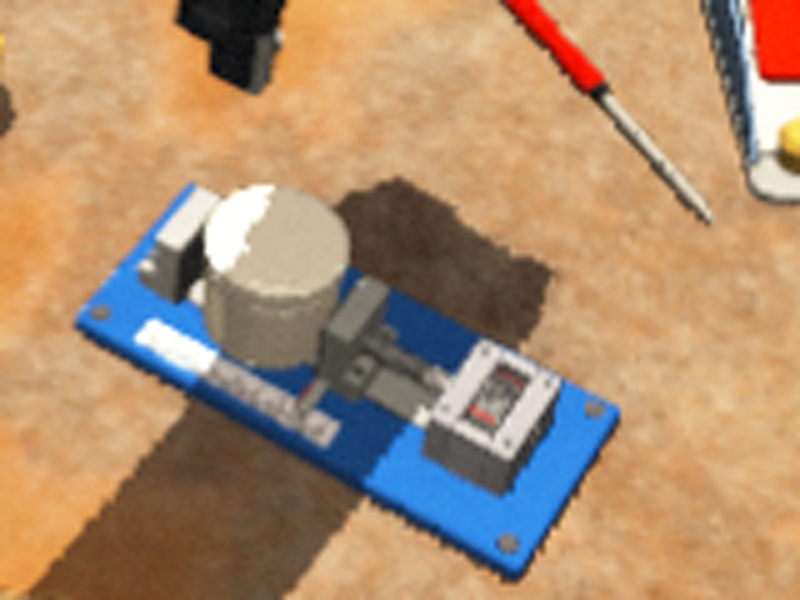

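View pics/w13.png

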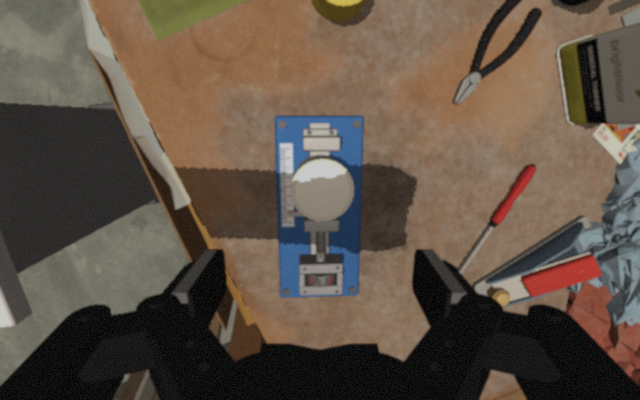

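```bash
cat > jc.py <<'E'
from h import *
import sys,pickle
nm=sys.argv[1];p=pickle.load(open('/tmp/'+nm+'p','rb'));f=np.load('/tmp/'+nm+'.npz');im,d=f['im'],f['d']
vv,uu=np.mgrid[0:400,0:640]
X=at_depth('wrist',np.c_[uu.ravel(),vv.ravel()],d.ravel(),p).reshape(400,640,3)
c=np.array([.5364,-.0642]);a=np.deg2rad(82.8);y=np.array([np.cos(a),np.sin(a)]);x=np.array([y[1],-y[0]])
m=(X[:,:,2]>.063)&(X[:,:,2]<.074)&(np.hypot(X[:,:,0]-.541,X[:,:,1]+.027)<.05)
q=at_z('wrist',np.c_[uu[m],vv[m]],.068,p)[:,:2]
cc,r=cv2.minEnclosingCircle(q.astype(np.float32));print(m.sum(),cc,r,'local',(np.array(cc)-c)@x,(np.array(cc)-c)@y)
A=np.c_[X[m][:,:2]-cc,np.ones(m.sum())];print('plane',np.linalg.lstsq(A,X[m][:,2],rcond=None)[0])
b=(abs((X[:,:,:2]-c)@x)<.017)&((X[:,:,:2]-c)@y>.071)&((X[:,:,:2]-c)@y<.082)&(X[:,:,2]>.045)&(X[:,:,2]<.06)
print('fixed jaw mid x',((X[b][:,:2]-c)@x).mean())
b=(abs((X[:,:,:2]-c)@x)<.03)&((X[:,:,:2]-c)@y>.06)&((X[:,:,:2]-c)@y<.09)&(X[:,:,2]>.045)&(X[:,:,2]<.06)
print('fixed jaw x range',np.percentile(((X[b][:,:2]-c)@x),[2,98]))
E
python3 jc.py w13
```

```text
3106 (0.5406982898712158, -0.02780388668179512) 0.028898967429995537 local -0.0002972459995991149 0.03664783766205489
plane [ 0.00302924 -0.00419747  0.06836612]
fixed jaw mid x -6.705520909656116e-06
fixed jaw x range [-0.01604551  0.01680349]
```

play_rows(
  rows=[
    [[0, -0.05, 0.01, 0, 0], [0, -0.05, 0.009, 0, 0], [0, 0, 0, 0, -0.17], [0, 0, 0, 0, -0.17], [0, 0, 0, 0, -0.17], [0, 0, 0, 0, -0.17], [0, 0, 0, 0, -0.17], [0, 0, 0, 0, -0.17], [0, 0, 0, 0, -0.17], [0, 0, 0, 0, -0.17], [0, 0, 0, 0, -0.17], [0, 0, 0, 0, -0.04]],
  ],
  newtons=20,
)

```text
time_s: 22.32
tool_pos: [0.525, -0.13, 0.1709]
tcp_rot: [0.113, 3.124, 0.076]
ft_force: [0.5, 0.1, 0.2]
opening: 0.001
```

```bash
python3 st.py .537 -.1315 .07
```

```text
22.325 [ 0.52496938 -0.1300307   0.17092314] [0.48433136 0.10920527 0.18041843] 0.1084681219520802 [-0.03  0.32  0.28  1.94 -0.17  0.9   1.84]
[[-0.9973  0.0722  0.0164]
 [ 0.0729  0.9962  0.0483]
 [-0.0129  0.0493 -0.9987]] yaw 85.85708978798364
[-0.01080728 -0.00557535  0.10091825]
```

play_rows(
  rows=[
    [[0, -0.011, -0.005, 0, 0.05], [0, 0, 0, 0.05, 0], [0, 0.001, 0, 0.045, 0], [0, 0, 0, 0, 0]],
  ],
)

```text
time_s: 22.82
tool_pos: [0.5372, -0.1322, 0.0701]
tcp_rot: [0.21, 3.124, 0.077]
ft_force: [-0.3, -0.1, 0.0]
opening: -0.002
```

```bash
python3 st.py .537 -.1315 .05
python3 - <<'E'
from h import *
shot('wrist','w14',(220,120,620,320),2)
E
```

```text
22.825 [ 0.53716481 -0.13215908  0.07006103] [-0.31139742 -0.12330549  0.01952472] -0.19178805353372597 [-0.    0.48  0.25  1.98 -0.25  0.71  1.85]
[[-0.991   0.1333  0.0132]
 [ 0.1338  0.9898  0.0484]
 [-0.0066  0.0497 -0.9987]] yaw 82.32941819962659
[ 0.00038374 -0.00036631  0.02006552]
```

View pics/w14.png

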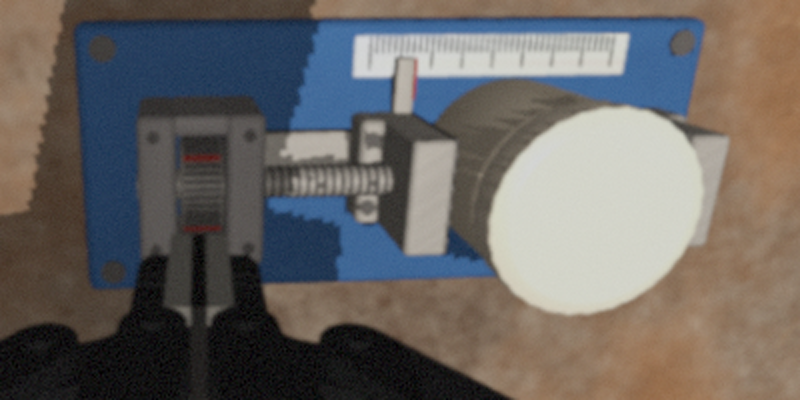

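play_rows(
  rows=[
    [[0, 0, 0, 0.014, 0], [0, 0, 0, 0.002, 0], [0, 0, 0, 0.0005, 0]],
  ],
)

```text
time_s: 23.25
tool_pos: [0.5421, -0.1331, 0.058]
tcp_rot: [0.211, 3.113, 0.074]
ft_force: [-0.3, 0.6, -0.1]
opening: -0.003
```

play_rows(
  rows=[
    [[0, 0.004, 0, 0.006, 0], [0, 0.001, 0, 0.001, 0], [0, 0, 0, 0, 0]],
  ],
)

```text
time_s: 23.62
tool_pos: [0.5376, -0.1321, 0.0517]
tcp_rot: [0.212, 3.111, 0.074]
ft_force: [0.0, -0.3, -0.7]
opening: -0.002
```

play_rows(
  rows=[
    [[0, 0, 0, 0.002, 0], [0, 0.0005, 0, 0.0008, 0]],
  ],
)

```text
time_s: 23.88
tool_pos: [0.5374, -0.132, 0.0489]
tcp_rot: [0.211, 3.11, 0.074]
ft_force: [0.5, 0.6, 0.1]
opening: 0.0
```

play_rows(
  rows=[
    [[0, 0.002, 0, 0.0003, 0]],
  ],
)

```text
time_s: 24.0
tool_pos: [0.5354, -0.1317, 0.0485]
tcp_rot: [0.211, 3.11, 0.074]
ft_force: [0.2, -0.1, -0.0]
opening: -0.001
```

play_rows(
  rows=[
    [[0, 0.002, 0, 0.0004, 0]],
  ],
)

```text
time_s: 24.12
tool_pos: [0.5337, -0.1315, 0.0482]
tcp_rot: [0.211, 3.109, 0.074]
ft_force: [0.8, -0.0, 1.6]
opening: 0.001
```

play_rows(
  rows=[
    [[0, 0.003, 0, 0.0003, 0]],
  ],
)

```text
time_s: 24.25
tool_pos: [0.5313, -0.1312, 0.0482]
tcp_rot: [0.211, 3.107, 0.073]
ft_force: [0.9, 0.0, 1.7]
opening: 0.002
```

play_rows(
  rows=[
    [[0, 0.003, 0, 0.0006, 0]],
  ],
)

```text
time_s: 24.38
tool_pos: [0.5293, -0.131, 0.0481]
tcp_rot: [0.211, 3.105, 0.073]
ft_force: [2.1, 0.4, 2.4]
opening: 0.002
```

play_rows(
  rows=[
    [[0, 0.004, 0, 0.0004, 0]],
  ],
)

```text
time_s: 24.5
tool_pos: [0.5261, -0.1306, 0.048]
tcp_rot: [0.211, 3.103, 0.072]
ft_force: [2.0, -0.5, 3.0]
opening: -0.002
```

play_rows(
  rows=[
    [[0, 0.004, 0, 0.0004, 0]],
  ],
)

```text
time_s: 24.62
tool_pos: [0.5226, -0.1302, 0.0479]
tcp_rot: [0.211, 3.101, 0.071]
ft_force: [2.7, -1.1, 3.1]
opening: 0.003
```

play_rows(
  rows=[
    [[0, 0, 0, -0.005, 0], [0, -0.018, 0, 0, 0], [0, 0, 0, 0.001, 0], [0, 0, 0, 0, 0]],
  ],
)

```text
time_s: 25.12
tool_pos: [0.5346, -0.1318, 0.0508]
tcp_rot: [0.212, 3.112, 0.075]
ft_force: [-0.1, -0.5, -0.7]
opening: 0.002
```

```bash
python3 st.py .537 -.1315 .048
```

```text
25.125 [ 0.53464512 -0.13178909  0.05084824] [-0.11717117 -0.49552771 -0.70756631] 0.15137774475197902 [ 0.01  0.5   0.24  2.01 -0.27  0.65  1.87]
[[-0.9905  0.1351  0.0246]
 [ 0.1362  0.9896  0.0464]
 [-0.0181  0.0493 -0.9986]] yaw 82.2242602372598
[-0.00224159  0.00046397  0.00291573]
```

play_rows(
  rows=[
    [[0, -0.003, 0, 0.0015, 0], [0, 0, 0, 0.0006, 0]],
  ],
)

```text
time_s: 25.38
tool_pos: [0.5364, -0.1319, 0.0484]
tcp_rot: [0.213, 3.114, 0.075]
ft_force: [-0.3, -0.4, -0.3]
opening: 0.0
```

play_rows(
  rows=[
    [[0, 0.001, 0, 0.0006, 0]],
  ],
)

```text
time_s: 25.5
tool_pos: [0.5362, -0.1319, 0.0481]
tcp_rot: [0.213, 3.112, 0.075]
ft_force: [2.5, 0.3, 3.7]
opening: 0.004
```

play_rows(
  rows=[
    [[0, 0.003, 0, 0.0007, 0]],
  ],
)

```text
time_s: 25.62
tool_pos: [0.535, -0.1318, 0.0481]
tcp_rot: [0.212, 3.108, 0.074]
ft_force: [3.5, 0.1, 4.5]
opening: -0.0
```

play_rows(
  rows=[
    [[0, 0.004, 0, 0.0007, 0]],
  ],
)

```text
time_s: 25.75
tool_pos: [0.5325, -0.1315, 0.0481]
tcp_rot: [0.212, 3.105, 0.073]
ft_force: [3.7, -1.4, 3.9]
opening: -0.002
```

play_rows(
  rows=[
    [[0, 0.004, 0, 0.001, 0]],
  ],
)

```text
time_s: 25.88
tool_pos: [0.5302, -0.1313, 0.048]
tcp_rot: [0.212, 3.1, 0.072]
ft_force: [3.3, -0.6, 6.5]
opening: 0.002
```

play_rows(
  rows=[
    [[0, 0.005, 0, 0.001, 0]],
  ],
)

```text
time_s: 26.0
tool_pos: [0.527, -0.1309, 0.0479]
tcp_rot: [0.212, 3.096, 0.071]
ft_force: [4.8, 0.0, 5.1]
opening: -0.001
```

play_rows(
  rows=[
    [[0, 0.005, 0, 0.001, 0]],
  ],
)

```text
time_s: 26.12
tool_pos: [0.5239, -0.1305, 0.0478]
tcp_rot: [0.211, 3.091, 0.07]
ft_force: [5.4, -0.4, 6.2]
opening: 0.001
```

play_rows(
  rows=[
    [[0, 0.004, 0, 0.001, 0]],
  ],
)

```text
time_s: 26.25
tool_pos: [0.5215, -0.1302, 0.0476]
tcp_rot: [0.211, 3.087, 0.069]
ft_force: [4.3, -0.4, 6.1]
opening: -0.002
```

play_rows(
  rows=[
    [[0, 0, 0, -0.005, 0], [0, -0.02, 0, -0.001, 0]],
  ],
)

```text
time_s: 26.5
tool_pos: [0.5356, -0.1323, 0.0531]
tcp_rot: [0.213, 3.097, 0.072]
ft_force: [0.5, 0.2, 0.3]
opening: 0.0
```

```bash
python3 st.py .537 -.1315 .048
python3 - <<'E'
from h import *
shot('wrist','w15',(220,120,620,320),2)
shot('scene','s15',(330,200,490,320),5)
E
```

```text
26.5 [ 0.53557517 -0.13232679  0.05314201] [0.50623843 0.21980487 0.28961978] 0.037036213323403316 [ 0.01  0.49  0.24  2.01 -0.27  0.64  1.87]
[[-0.99    0.1358  0.0394]
 [ 0.1374  0.9895  0.0438]
 [-0.033   0.0488 -0.9983]] yaw 82.18855954894009
[-0.00112713  0.00076084  0.00522539]
```

View pics/w15.png

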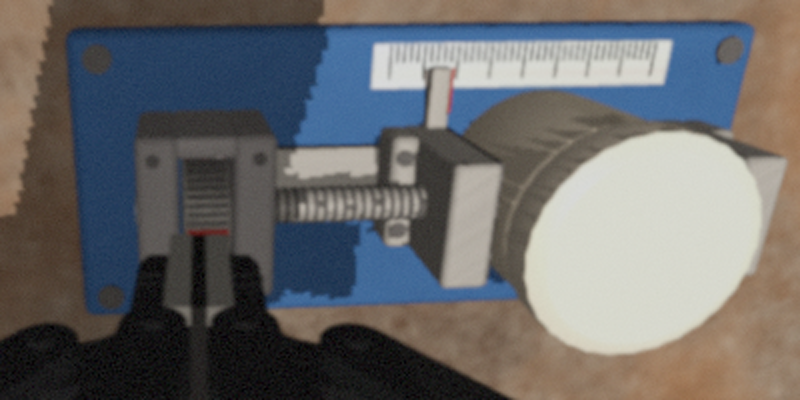

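View pics/s15.png

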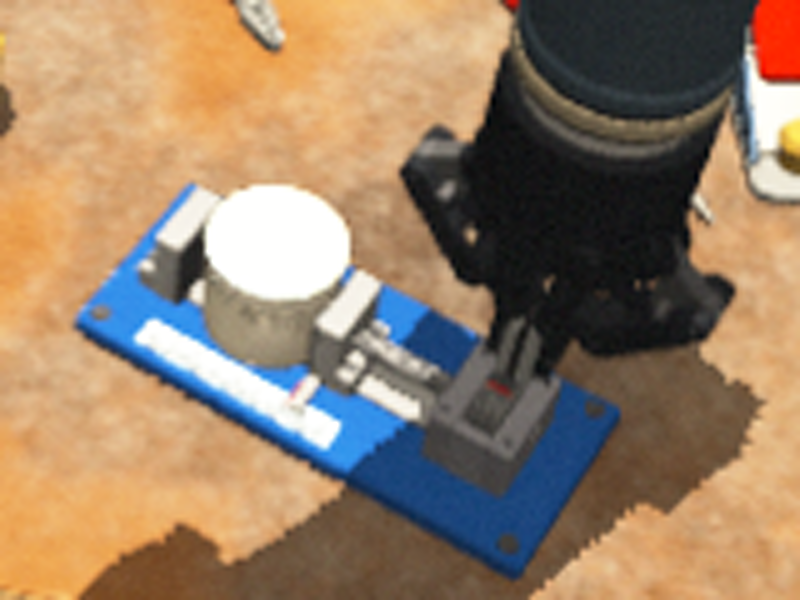

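play_rows(
  rows=[
    [[0, -0.003, 0.0005, 0.003, 0], [0, 0, 0, 0.0008, 0]],
  ],
)

```text
time_s: 26.85
tool_pos: [0.5391, -0.1318, 0.0484]
tcp_rot: [0.211, 3.098, 0.072]
ft_force: [1.3, 0.6, -0.6]
opening: -0.001
```

play_rows(
  rows=[
    [[0, 0, 0, 0.0006, 0]],
  ],
)

```text
time_s: 26.98
tool_pos: [0.5388, -0.1317, 0.0477]
tcp_rot: [0.211, 3.098, 0.072]
ft_force: [-0.2, -0.8, 3.8]
opening: 0.003
```

play_rows(
  rows=[
    [[0, 0.003, 0, 0.0006, 0]],
  ],
)

```text
time_s: 27.1
tool_pos: [0.5379, -0.1317, 0.0479]
tcp_rot: [0.211, 3.094, 0.07]
ft_force: [4.7, -0.7, 4.0]
opening: -0.0
```

play_rows(
  rows=[
    [[0, 0.004, 0, 0.0008, 0]],
  ],
)

```text
time_s: 27.22
tool_pos: [0.5363, -0.1316, 0.0481]
tcp_rot: [0.211, 3.088, 0.069]
ft_force: [6.1, -0.4, 5.2]
opening: -0.003
```

play_rows(
  rows=[
    [[0, 0.005, 0, 0.0008, 0]],
  ],
)

```text
time_s: 27.35
tool_pos: [0.5332, -0.1312, 0.0482]
tcp_rot: [0.21, 3.083, 0.068]
ft_force: [2.6, 0.1, 6.1]
opening: -0.001
```

play_rows(
  rows=[
    [[0, 0.005, 0, 0.0008, 0]],
  ],
)

```text
time_s: 27.48
tool_pos: [0.5295, -0.1309, 0.048]
tcp_rot: [0.21, 3.08, 0.067]
ft_force: [4.4, -1.3, 5.3]
opening: -0.002
```

play_rows(
  rows=[
    [[0, 0.004, 0, 0.0009, 0]],
  ],
)

```text
time_s: 27.6
tool_pos: [0.5269, -0.1306, 0.0479]
tcp_rot: [0.21, 3.076, 0.066]
ft_force: [4.9, -1.1, 5.9]
opening: -0.004
```

Run:
```python
from h import *
shot('wrist','w16',(220,120,620,320),2)
```

```text
(no output)
```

View pics/w16.png

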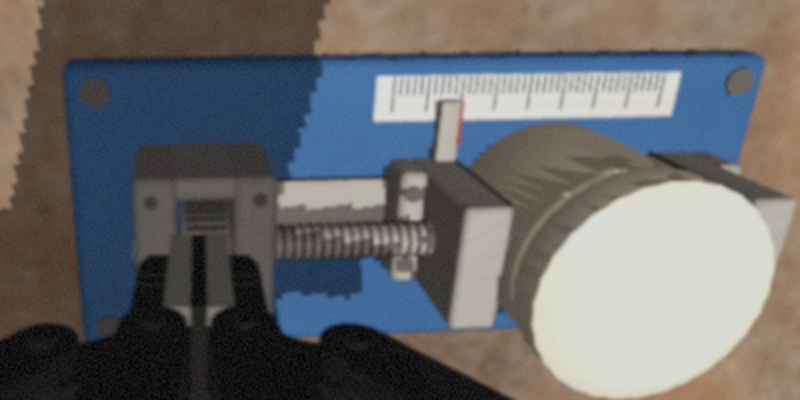

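Run:
```python
from h import *
a=np.load('/tmp/w15.npz')['im'];b=np.load('/tmp/w16.npz')['im'];c=np.load('/tmp/w14.npz')['im']
rs=lambda i,r:cv2.resize(i[r[1]:r[3],r[0]:r[2]],(784,180),interpolation=cv2.INTER_CUBIC)
im=np.vstack([rs(c,(390,130,586,175)),rs(a,(400,135,596,180)),rs(b,(400,150,596,195))])
save(im,'rule')
```

```text
(no output)
```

View pics/rule.png

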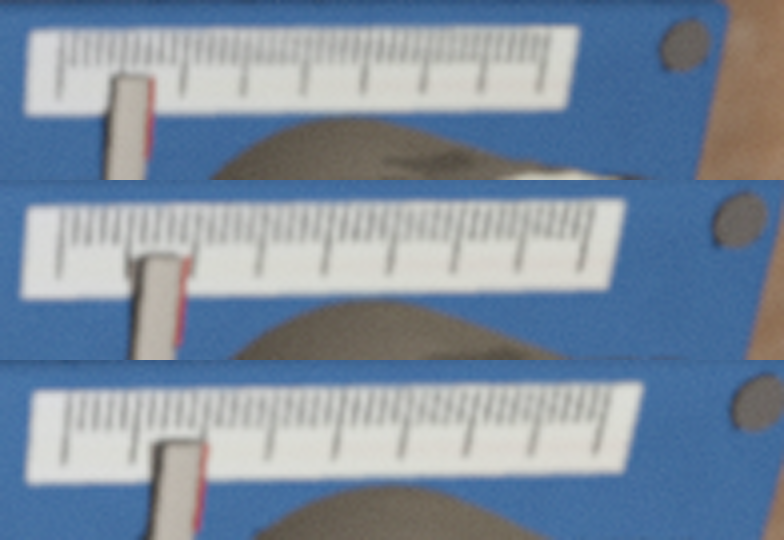

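play_rows(
  rows=[
    [[0, 0.004, 0, 0.0012, 0]],
  ],
)

```text
time_s: 27.78
tool_pos: [0.5242, -0.1302, 0.0476]
tcp_rot: [0.21, 3.073, 0.065]
ft_force: [4.6, 0.2, 9.4]
opening: 0.001
```

play_rows(
  rows=[
    [[0, 0.004, 0, 0.0012, 0]],
  ],
)

```text
time_s: 27.9
tool_pos: [0.522, -0.1299, 0.0475]
tcp_rot: [0.21, 3.068, 0.065]
ft_force: [4.4, -0.9, 8.7]
opening: 0.004
```

```bash
cat > rule.py <<'E'
from h import *
import sys
nm=sys.argv[1]
im,_=shot('wrist',nm)
save(im,nm+'r',(390,120,590,230),4)
s=status.state();R=cv2.Rodrigues(s['tcp_rot'])[0];print(s['tool_pos'],s['ft_force'],R[:,2])
E
python3 rule.py w17
```

```text
[ 0.52147336 -0.12985758  0.04742993] [ 2.96128726 -0.38835549  9.91790416] [ 0.06768083  0.03762912 -0.99699717]
```

View pics/w17r.png

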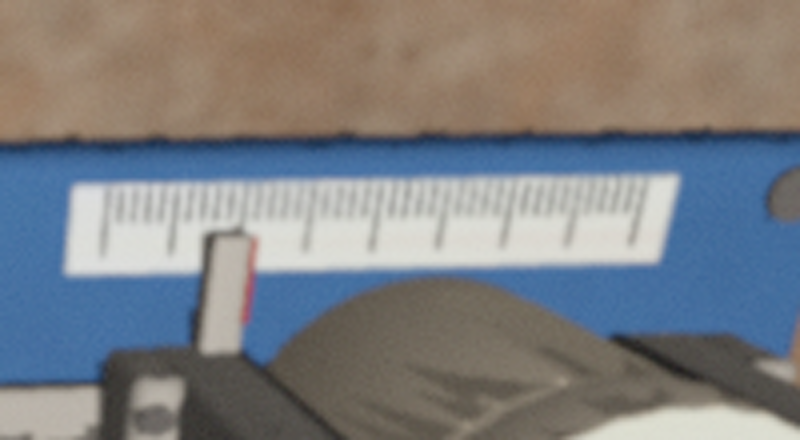

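play_rows(
  rows=[
    [[0, 0.003, 0, 0.0008, 0]],
  ],
)

```text
time_s: 28.08
tool_pos: [0.5199, -0.1297, 0.0474]
tcp_rot: [0.21, 3.065, 0.064]
ft_force: [3.1, -1.0, 4.7]
opening: -0.001
```

play_rows(
  rows=[
    [[0, 0, 0, -0.005, 0], [0, -0.016, 0, -0.0005, 0], [0, 0, 0, 0, 0]],
  ],
)

```text
time_s: 28.45
tool_pos: [0.5309, -0.1311, 0.0521]
tcp_rot: [0.21, 3.076, 0.067]
ft_force: [0.1, -0.3, 0.8]
opening: 0.001
```

```bash
python3 rule.py w18; python3 st.py .534 -.131 .048
```

```text
[ 0.52971279 -0.13104296  0.05173803] [-0.48400215  0.60007447 -0.88906356] [ 0.05888321  0.03995492 -0.99746497]
28.5 [ 0.52971279 -0.13104296  0.05173803] [-0.48400215  0.60007447 -0.88906356] -0.11449568018254881 [ 0.01  0.48  0.23  2.04 -0.28  0.6   1.88]
[[-0.9891  0.1349  0.0589]
 [ 0.1374  0.9897  0.04  ]
 [-0.0529  0.0476 -0.9975]] yaw 82.23751385704234
[-0.00403691  0.00044296  0.00398272]
```

View pics/w18r.png

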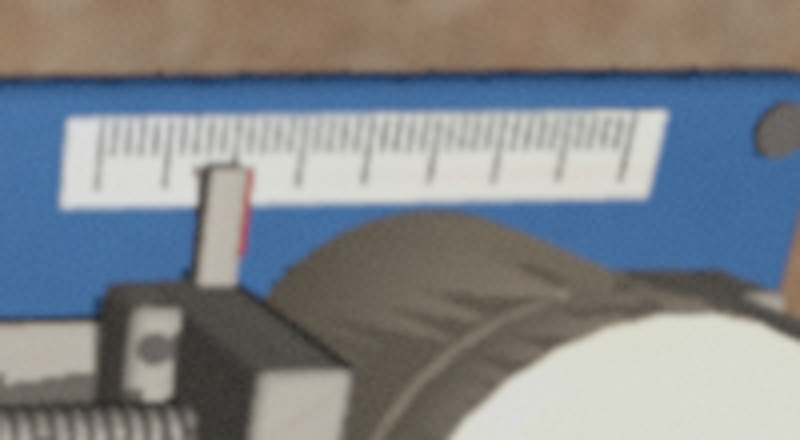

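play_rows(
  rows=[
    [[0, -0.005, 0.0005, 0.0015, 0], [0, 0, 0, 0.001, 0]],
  ],
)

```text
time_s: 28.75
tool_pos: [0.5342, -0.1309, 0.0486]
tcp_rot: [0.211, 3.08, 0.068]
ft_force: [0.4, -1.2, 0.0]
opening: 0.002
```

play_rows(
  rows=[
    [[0, 0, 0, 0.0006, 0]],
  ],
)

```text
time_s: 28.88
tool_pos: [0.5342, -0.131, 0.0482]
tcp_rot: [0.211, 3.08, 0.068]
ft_force: [-2.3, -0.3, 7.0]
opening: 0.003
```

play_rows(
  rows=[
    [[0, 0.003, 0, 0.0005, 0]],
  ],
)

```text
time_s: 29.0
tool_pos: [0.533, -0.1309, 0.0483]
tcp_rot: [0.211, 3.077, 0.067]
ft_force: [2.7, 0.2, 3.2]
opening: -0.001
```

play_rows(
  rows=[
    [[0, 0.004, 0, 0.0009, 0]],
  ],
)

```text
time_s: 29.12
tool_pos: [0.531, -0.1308, 0.0482]
tcp_rot: [0.21, 3.072, 0.066]
ft_force: [2.8, -0.2, 5.2]
opening: 0.002
```

```bash
python3 rule.py w19
```

```text
[ 0.53056732 -0.13071534  0.0481392 ] [ 3.51595287 -0.58709792  4.97549876] [ 0.06417718  0.03860624 -0.99719148]
```

View pics/w19r.png

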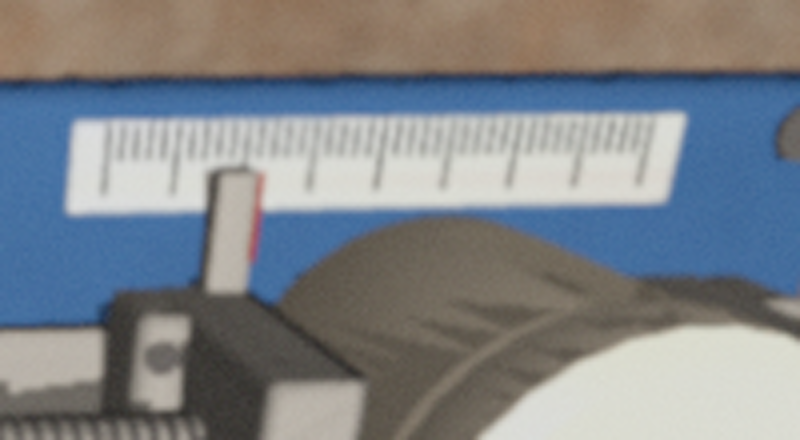

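play_rows(
  rows=[
    [[0, 0.004, 0, 0.0011, 0]],
  ],
)

```text
time_s: 29.3
tool_pos: [0.5291, -0.1305, 0.048]
tcp_rot: [0.21, 3.067, 0.065]
ft_force: [5.0, -0.3, 7.1]
opening: 0.002
```

play_rows(
  rows=[
    [[0, 0.004, 0, 0.001, 0]],
  ],
)

```text
time_s: 29.42
tool_pos: [0.5273, -0.1303, 0.0479]
tcp_rot: [0.21, 3.062, 0.064]
ft_force: [4.4, -0.0, 5.6]
opening: 0.003
```

```bash
python3 rule.py w20
```

```text
[ 0.52681662 -0.13023061  0.04786963] [2.64768179 0.2384535  7.50998492] [ 0.07396755  0.03663362 -0.99658757]
```

View pics/w20r.png

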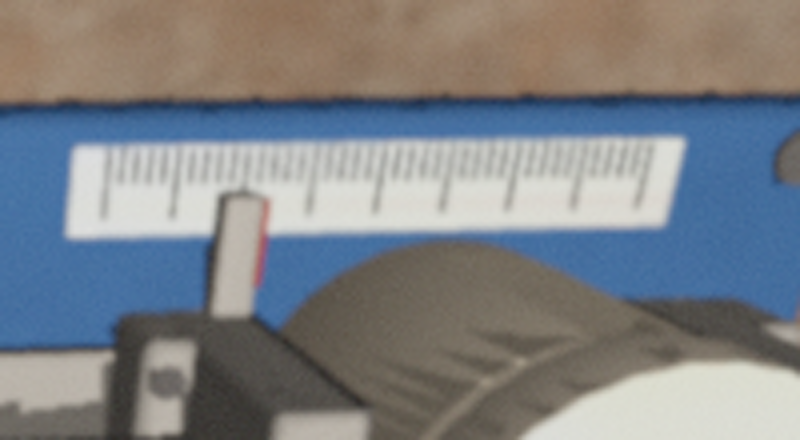

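play_rows(
  rows=[
    [[0, 0.004, 0, 0.001, 0]],
  ],
)

```text
time_s: 29.6
tool_pos: [0.5252, -0.13, 0.0478]
tcp_rot: [0.21, 3.057, 0.063]
ft_force: [4.5, -0.1, 5.0]
opening: 0.002
```

play_rows(
  rows=[
    [[0, 0.003, 0, 0.0009, 0]],
  ],
)

```text
time_s: 29.72
tool_pos: [0.5242, -0.13, 0.0477]
tcp_rot: [0.209, 3.052, 0.061]
ft_force: [4.1, -0.1, 4.0]
opening: -0.001
```

```bash
python3 rule.py w21
```

```text
[ 0.52400886 -0.1298931   0.04767947] [ 4.12212281 -0.63143409  5.81200751] [ 0.08359888  0.03456447 -0.99589986]
```

View pics/w21r.png

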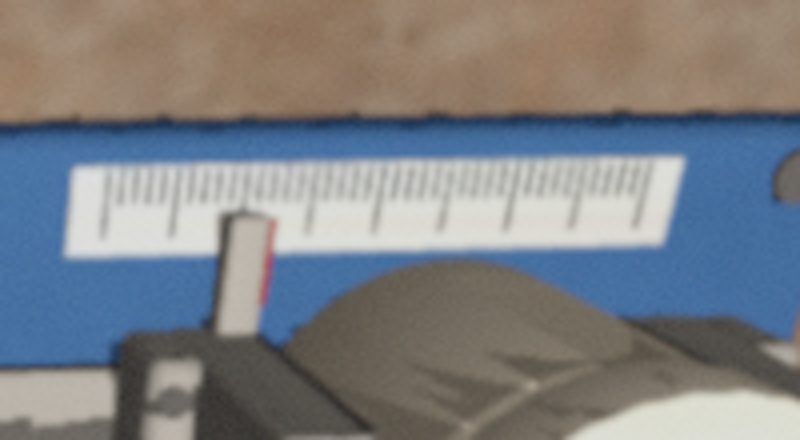

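play_rows(
  rows=[
    [[0, 0.003, 0, 0.0011, 0]],
  ],
)

```text
time_s: 29.9
tool_pos: [0.5234, -0.1299, 0.0476]
tcp_rot: [0.209, 3.047, 0.06]
ft_force: [4.9, 0.1, 6.9]
opening: -0.002
```

```bash
python3 rule.py w22
```

```text
[ 0.52301803 -0.12980932  0.04752561] [ 4.38847    -0.12773228  7.69385499] [ 0.08839863  0.03355291 -0.99551991]
```

View pics/w22r.png

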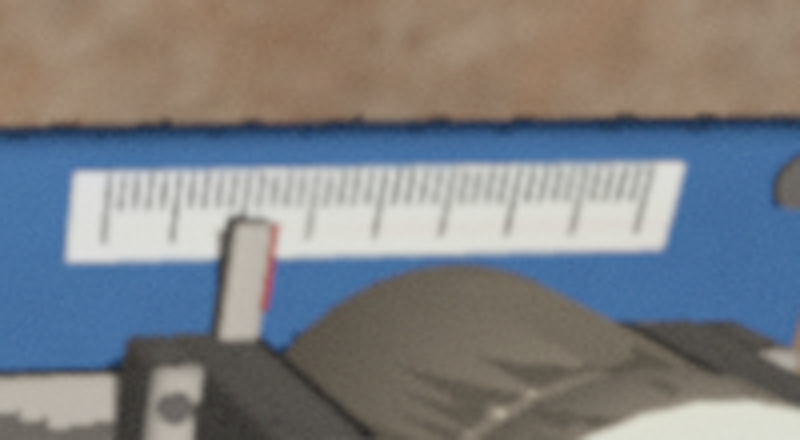

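play_rows(
  rows=[
    [[0, 0, 0, -0.006, 0], [0, 0, 0, -0.03, 0], [0, -0.01, 0.02, -0.03, 0], [0, -0.01, 0.02, 0, 0], [0, 0, 0, 0, 0]],
  ],
)

```text
time_s: 30.58
tool_pos: [0.5326, -0.0935, 0.1144]
tcp_rot: [0.213, 3.069, 0.065]
ft_force: [-1.2, -0.0, -0.5]
opening: 0.001
```

```bash
python3 gap.py w23; echo; python3 jc.py w23
cat > rect.py <<'E'
from h import *
import sys,pickle
nm=sys.argv[1];p=pickle.load(open('/tmp/'+nm+'p','rb'));im=np.load('/tmp/'+nm+'.npz')['im']
c=np.array([.5364,-.0642]);a=np.deg2rad(82.8);y=np.array([np.cos(a),np.sin(a)]);x=np.array([y[1],-y[0]])
# top view of base-top plane; 8 px/mm ; cols = local y -15..85, rows local x -46..20
ly=np.arange(-15,85,1/8.)/1000;lx=np.arange(-46,20,1/8.)/1000
G,H=np.meshgrid(ly,lx);W=c+G[...,None]*y+H[...,None]*x
z=float(sys.argv[2])
uv=proj('wrist',np.c_[W.reshape(-1,2),np.full(G.size,z)],p).reshape(G.shape+(2,)).astype(np.float32)
o=cv2.remap(im,uv[...,0],uv[...,1],cv2.INTER_CUBIC)
save(o,nm+'rect');
E
python3 rect.py w23 .015
```

```text
[ 0.53257597 -0.09352932  0.11437647] [0.21277994 3.06894929 0.06471581] [-1.15358003 -0.00400094 -0.51000856]
0 27; 1 101; 2 73; 3 70; 4 68; 5 69; 6 67; 7 75; 8 67; 9 68; 10 71; 11 66; 12 51; 13 60; 14 24; 15 16; 16 14; 17 13; 18 14; 19 7; 20 5; 70 10; 71 11; 72 17; 73 13; 74 23; 75 20; 76 25; 77 38; 78 53; 79 66; 80 66; 81 50; 82 27; 
5814 (0.5406084060668945, -0.023544570431113243) 0.02976328320801258 local -0.0009202549217472879 0.0408623025040634
plane [0.014665   0.00860406 0.06835842]
fixed jaw mid x -0.0055795123998899545
fixed jaw x range [-0.01671472  0.0158377 ]
```

View pics/w23rect.png

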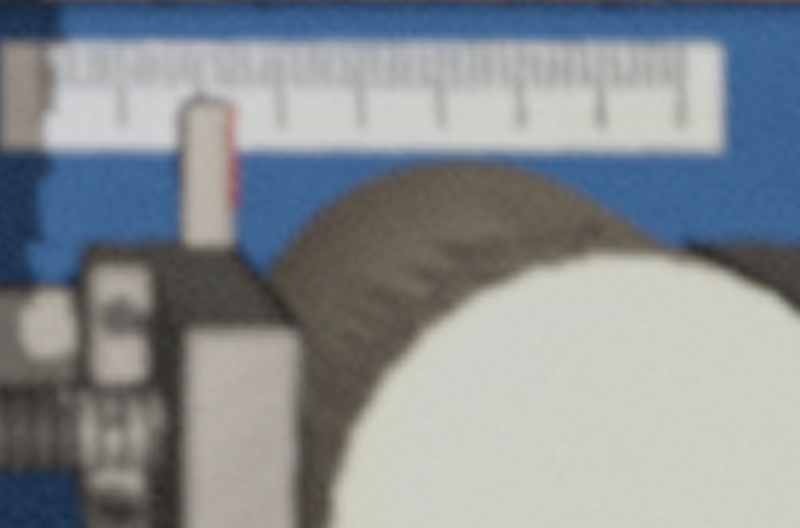

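View pics/w23.png

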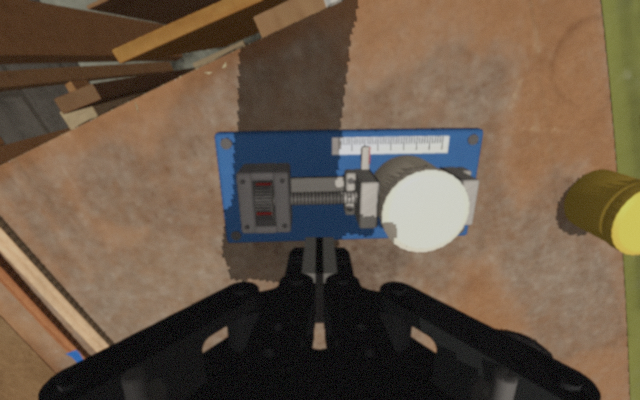

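```bash
python3 st.py .531 -.131 .055
```

```text
30.625 [ 0.53201386 -0.09481488  0.11423497] [ 0.13360255 -0.63361334 -0.42094695] 0.031754094943353746 [-0.1   0.37  0.27  2.02 -0.22  0.71  1.75]
[[-0.9881  0.1384  0.0669]
 [ 0.141   0.9893  0.0367]
 [-0.0612  0.0457 -0.9971]] yaw 82.03844619551478
[-0.0004788  -0.03864806  0.05766516]
```

play_rows(
  rows=[
    [[0, 0, -0.038, 0, 0], [0, 0, 0, 0.03, 0], [0, 0.001, 0, 0.02, 0], [0, 0.002, 0, 0.001, 0], [0, 0, 0, 0, 0]],
  ],
)

```text
time_s: 31.25
tool_pos: [0.5189, -0.1358, 0.0575]
tcp_rot: [0.227, 3.08, 0.062]
ft_force: [-0.3, 0.7, -0.8]
opening: 0.002
```

```bash
python3 st.py .531 -.131 .0485
```

```text
31.25 [ 0.51891447 -0.13576607  0.05748403] [-0.25088208  0.70590193 -0.79422299] 0.20840509551635092 [ 0.01  0.46  0.25  2.06 -0.28  0.61  1.88]
[[-0.9878  0.1453  0.0554]
 [ 0.1474  0.9884  0.036 ]
 [-0.0495  0.0438 -0.9978]] yaw 81.6378631778613
[-0.01079087  0.00607347  0.00980604]
```

play_rows(
  rows=[
    [[0, -0.011, 0.006, 0, 0], [0, 0, 0, 0.004, 0], [0, 0, 0, 0.001, 0]],
  ],
)

```text
time_s: 31.62
tool_pos: [0.5329, -0.1311, 0.0548]
tcp_rot: [0.226, 3.077, 0.061]
ft_force: [-0.6, 0.4, 0.4]
opening: 0.001
```

```bash
python3 st.py .532 -.131 .0485
```

```text
31.625 [ 0.53290612 -0.13106426  0.05478228] [-0.6088145   0.40211397  0.41455172] 0.05967056713266211 [-0.    0.48  0.25  2.03 -0.28  0.61  1.87]
[[-0.9878  0.1445  0.0584]
 [ 0.1467  0.9885  0.0356]
 [-0.0526  0.0438 -0.9977]] yaw 81.6818725721247
[ 0.00123485 -0.00034248  0.00621692]
```

play_rows(
  rows=[
    [[0, 0, 0, 0.003, 0], [0, 0, 0, 0.0015, 0], [0, 0, 0, 0.0005, 0]],
  ],
)

```text
time_s: 32.0
tool_pos: [0.5332, -0.1307, 0.0496]
tcp_rot: [0.225, 3.077, 0.062]
ft_force: [-0.1, 0.1, -0.4]
opening: -0.001
```

play_rows(
  rows=[
    [[0, 0, 0, 0.0008, 0], [0, 0, 0, 0.0004, 0]],
  ],
)

```text
time_s: 32.25
tool_pos: [0.5332, -0.1308, 0.0484]
tcp_rot: [0.225, 3.077, 0.062]
ft_force: [-0.5, 0.4, 2.7]
opening: -0.001
```

play_rows(
  rows=[
    [[0, 0.001, 0, 0.0006, 0]],
  ],
)

```text
time_s: 32.38
tool_pos: [0.5331, -0.1308, 0.0483]
tcp_rot: [0.225, 3.075, 0.061]
ft_force: [1.5, 0.3, 4.8]
opening: 0.001
```

play_rows(
  rows=[
    [[0, 0.002, 0, 0.0009, 0]],
  ],
)

```text
time_s: 32.5
tool_pos: [0.533, -0.1308, 0.0483]
tcp_rot: [0.225, 3.071, 0.061]
ft_force: [2.2, 0.7, 5.9]
opening: 0.008
```

play_rows(
  rows=[
    [[0, 0.003, 0, 0.0009, 0]],
  ],
)

```text
time_s: 32.62
tool_pos: [0.5324, -0.1307, 0.0483]
tcp_rot: [0.225, 3.066, 0.059]
ft_force: [2.8, -0.9, 5.1]
opening: -0.001
```

play_rows(
  rows=[
    [[0, 0.003, 0, 0.0009, 0]],
  ],
)

```text
time_s: 32.75
tool_pos: [0.5317, -0.1307, 0.0483]
tcp_rot: [0.224, 3.061, 0.058]
ft_force: [4.7, -0.3, 5.6]
opening: -0.004
```

```bash
python3 rule.py w24
```

```text
[ 0.53127953 -0.13065931  0.04817814] [ 3.57749252 -0.18997334  6.01142669] [ 0.07412052  0.03228754 -0.99672647]
```

View pics/w24r.png

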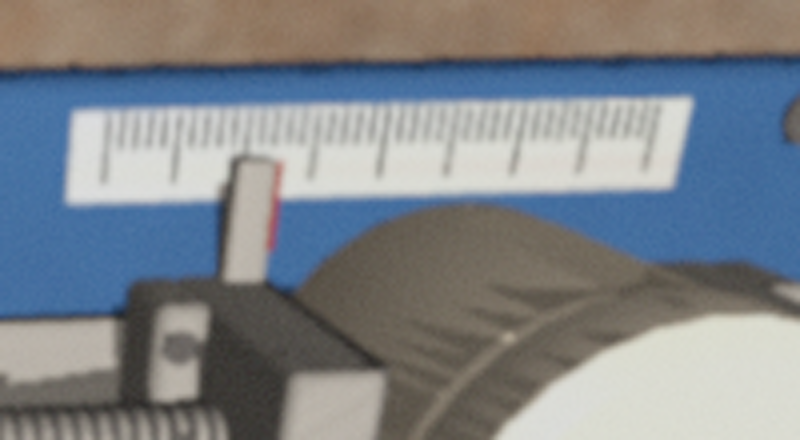

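play_rows(
  rows=[
    [[0, 0.0045, 0, 0.001, 0]],
  ],
)

```text
time_s: 32.92
tool_pos: [0.5293, -0.1304, 0.048]
tcp_rot: [0.224, 3.056, 0.057]
ft_force: [4.4, -0.1, 7.1]
opening: -0.001
```

play_rows(
  rows=[
    [[0, 0.0045, 0, 0.001, 0]],
  ],
)

```text
time_s: 33.05
tool_pos: [0.5274, -0.1302, 0.0479]
tcp_rot: [0.224, 3.05, 0.055]
ft_force: [5.4, -0.8, 6.5]
opening: 0.003
```

```bash
python3 rule.py w25
```

```text
[ 0.52690861 -0.13018298  0.04787822] [ 5.01859535 -0.46327274  6.7864804 ] [ 0.0845892   0.02983208 -0.99596923]
```

View pics/w25r.png

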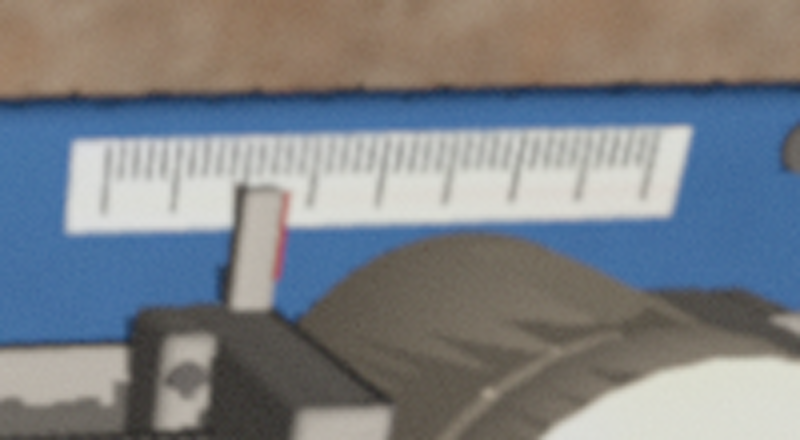

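play_rows(
  rows=[
    [[0, 0.0035, 0, 0.0012, 0]],
  ],
)

```text
time_s: 33.22
tool_pos: [0.5265, -0.1302, 0.0478]
tcp_rot: [0.223, 3.044, 0.053]
ft_force: [4.3, -0.7, 8.0]
opening: 0.002
```

```bash
python3 rule.py w26
```

```text
[ 0.52614874 -0.13017449  0.04780712] [ 5.52222474 -0.73131733  7.27468236] [ 0.09090641  0.02835951 -0.99545556]
```

View pics/w26r.png

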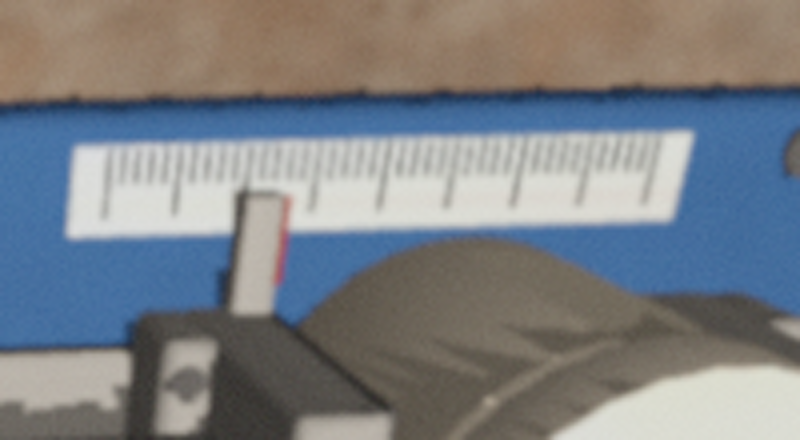

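play_rows(
  rows=[
    [[0, 0, 0, -0.006, 0], [0, 0, 0, -0.04, 0], [0, 0, 0, -0.04, 0], [0, 0, 0.04, 0, 0], [0, 0, 0.04, 0, 0], [0, 0, 0, 0, 0]],
  ],
)

```text
time_s: 34.02
tool_pos: [0.5178, -0.0513, 0.1339]
tcp_rot: [0.23, 3.07, 0.057]
ft_force: [-0.1, -0.2, 0.1]
opening: -0.001
```

```bash
python3 gap.py w27; echo; python3 jc.py w27;python3 rect.py w27 .015
python3 - <<'E'
from h import *
import pickle
K,k,R,t=pickle.load(open('/tmp/w27p','rb'));o=-R.T@t;c=np.array([.5364,-.0642]);a=np.deg2rad(82.8);y=np.array([np.cos(a),np.sin(a)]);x=np.array([y[1],-y[0]]);print('cam local',(o[:2]-c)@x,(o[:2]-c)@y,o[2])
E
```

```text
[ 0.5178004  -0.05129799  0.13393814] [0.2297837  3.07023771 0.05661889] [-0.06308966 -0.24193106  0.08303259]
2 38; 3 45; 4 53; 5 51; 6 48; 7 52; 8 49; 9 48; 10 50; 11 50; 12 51; 13 48; 14 30; 15 2; 16 5; 17 5; 18 4; 19 5; 20 6; 21 1; 69 12; 70 17; 71 15; 72 24; 73 19; 74 28; 75 45; 76 55; 77 58; 78 50; 79 57; 80 55; 81 48; 82 26; 
4274 (0.5407866835594177, -0.0224615391343832) 0.02959010936319828 local -0.000879123014972064 0.041959137870142625
plane [ 0.01790576 -0.00070352  0.06838328]
fixed jaw mid x -0.003585335387776019
fixed jaw x range [-0.01674234  0.01608865]
cam local -0.0992898009562637 0.006727784967753192 0.2724057952507984
```

View pics/w27rect.png

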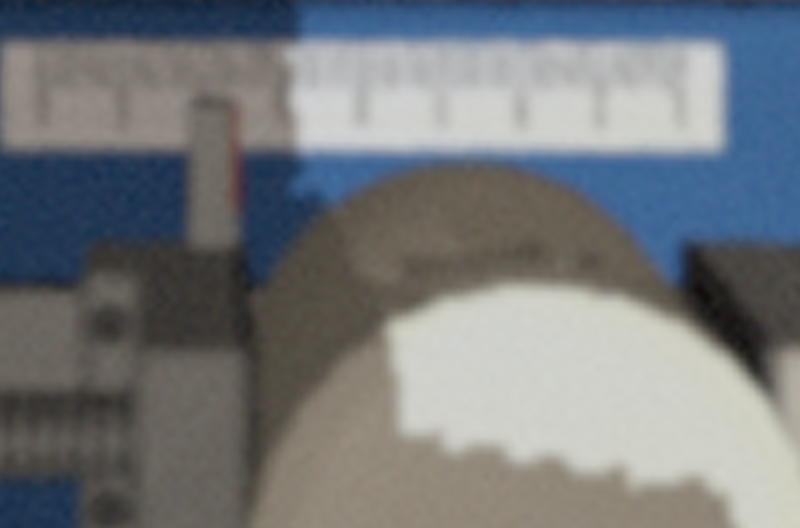

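View pics/w27.png

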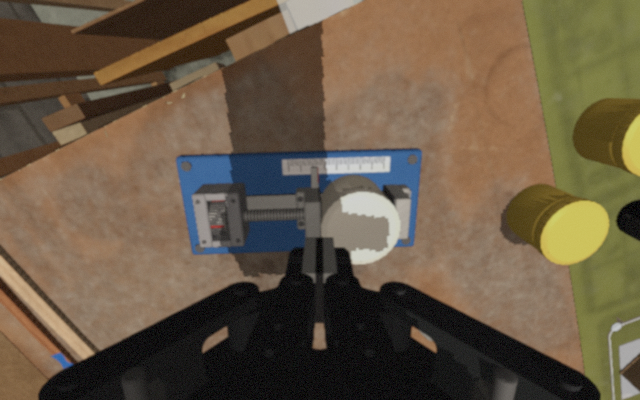

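```bash
python3 st.py .532 -.131 .075
```

```text
34.075 [ 0.51732695 -0.0533179   0.13373594] [-0.55604011  0.03879913  0.04687313] -0.2713583749371428 [-0.19  0.31  0.29  2.05 -0.18  0.73  1.63]
[[-0.9865  0.1503  0.0643]
 [ 0.1525  0.9878  0.0308]
 [-0.0589  0.0402 -0.9975]] yaw 81.34884866899843
[-0.02286199 -0.07689207  0.05713717]
```

play_rows(
  rows=[
    [[0, -0.012, -0.039, 0, 0], [0, -0.012, -0.038, 0, 0], [0, 0, 0, 0, 0], [0, 0, 0, 0.04, 0.025], [0, 0, 0, 0.015, 0], [0, 0, 0, 0, 0]],
  ],
)

```text
time_s: 34.83
tool_pos: [0.5252, -0.1373, 0.0729]
tcp_rot: [0.284, 3.08, 0.055]
ft_force: [1.0, 0.6, 0.6]
opening: -0.002
```

```bash
python3 st.py .532 -.131 .052
```

```text
34.825 [ 0.52518664 -0.13733014  0.07291306] [1.00464184 0.61606061 0.63443388] -0.14045659001425637 [-0.02  0.44  0.28  2.04 -0.27  0.65  1.83]
[[-0.982   0.1816  0.0514]
 [ 0.1834  0.9826  0.031 ]
 [-0.0448  0.0399 -0.9982]] yaw 79.52639218282062
[-0.00459229  0.00662337  0.02142173]
```

play_rows(
  rows=[
    [[0, -0.005, 0.006, 0, -0.05], [0, 0, 0, 0.014, 0], [0, 0, 0, 0.003, 0], [0, 0, 0, 0.001, 0]],
  ],
)

```text
time_s: 35.33
tool_pos: [0.5342, -0.1307, 0.0566]
tcp_rot: [0.198, 3.082, 0.053]
ft_force: [0.2, -0.5, 0.9]
opening: -0.001
```

```bash
python3 st.py .532 -.131 .0485
```

```text
35.325 [ 0.53421503 -0.13074413  0.05662345] [ 0.21377944 -0.5331641   0.85959056] -0.07034678869918554 [-0.01  0.48  0.25  2.03 -0.27  0.62  1.87]
[[-0.9904  0.1266  0.0552]
 [ 0.1285  0.9912  0.0311]
 [-0.0508  0.0379 -0.998 ]] yaw 82.7188464642926
[ 0.00257321 -0.00084177  0.00797699]
```

play_rows(
  rows=[
    [[0, 0.001, 0, 0.004, 0], [0, 0, 0, 0.002, 0], [0, 0, 0, 0.001, 0]],
  ],
)

```text
time_s: 35.7
tool_pos: [0.5336, -0.1306, 0.0494]
tcp_rot: [0.198, 3.081, 0.053]
ft_force: [0.4, 0.4, 0.0]
opening: -0.0
```

play_rows(
  rows=[
    [[0, 0, 0, 0.0008, 0], [0, 0, 0, 0.0004, 0]],
  ],
)

```text
time_s: 35.95
tool_pos: [0.5337, -0.1307, 0.0484]
tcp_rot: [0.198, 3.081, 0.053]
ft_force: [-1.5, 0.2, 3.6]
opening: 0.003
```

play_rows(
  rows=[
    [[0, 0.001, 0, 0.0007, 0]],
  ],
)

```text
time_s: 36.08
tool_pos: [0.5336, -0.1307, 0.0483]
tcp_rot: [0.198, 3.079, 0.053]
ft_force: [1.0, 1.2, 6.3]
opening: -0.001
```

play_rows(
  rows=[
    [[0, 0.003, 0, 0.0009, 0]],
  ],
)

```text
time_s: 36.2
tool_pos: [0.5332, -0.1306, 0.0483]
tcp_rot: [0.198, 3.074, 0.052]
ft_force: [4.7, -0.0, 4.8]
opening: 0.0
```

play_rows(
  rows=[
    [[0, 0.004, 0, 0.001, 0]],
  ],
)

```text
time_s: 36.33
tool_pos: [0.5317, -0.1306, 0.0482]
tcp_rot: [0.197, 3.068, 0.05]
ft_force: [4.4, 0.5, 5.4]
opening: -0.0
```

play_rows(
  rows=[
    [[0, 0.0035, 0, 0.0011, 0]],
  ],
)

```text
time_s: 36.45
tool_pos: [0.5309, -0.1306, 0.0482]
tcp_rot: [0.197, 3.062, 0.048]
ft_force: [5.9, 0.3, 6.1]
opening: 0.001
```

play_rows(
  rows=[
    [[0, 0.0035, 0, 0.0011, 0]],
  ],
)

```text
time_s: 36.58
tool_pos: [0.5302, -0.1305, 0.0481]
tcp_rot: [0.196, 3.056, 0.047]
ft_force: [5.7, -0.4, 5.6]
opening: -0.0
```

```bash
python3 rule.py w28
```

```text
[ 0.52985264 -0.13054464  0.04812253] [4.08048328 0.27717062 6.0479303 ] [ 0.08048366  0.02543921 -0.99643125]
```

View pics/w28r.png

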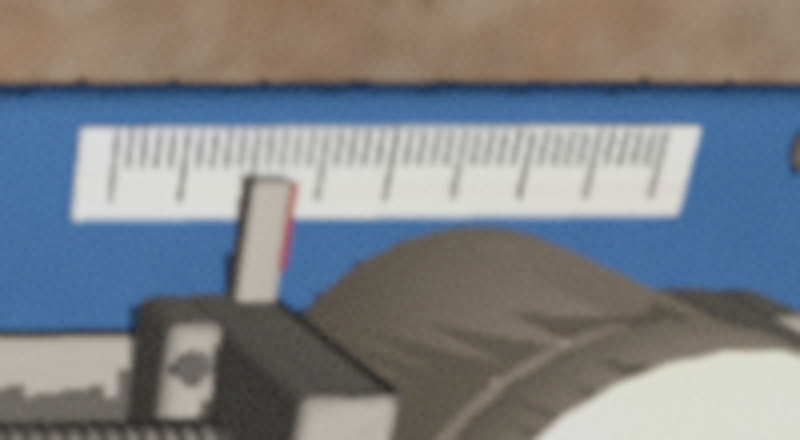

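play_rows(
  rows=[
    [[0, 0.004, 0, 0.0013, 0]],
  ],
)

```text
time_s: 36.75
tool_pos: [0.5292, -0.1306, 0.048]
tcp_rot: [0.196, 3.049, 0.045]
ft_force: [5.6, 0.1, 7.0]
opening: -0.002
```

```bash
python3 rule.py w29
```

```text
[ 0.52891599 -0.13053874  0.04805131] [ 5.63434707 -0.15387659  6.13058383] [ 0.08767007  0.02387021 -0.99586353]
```

View pics/w29r.png

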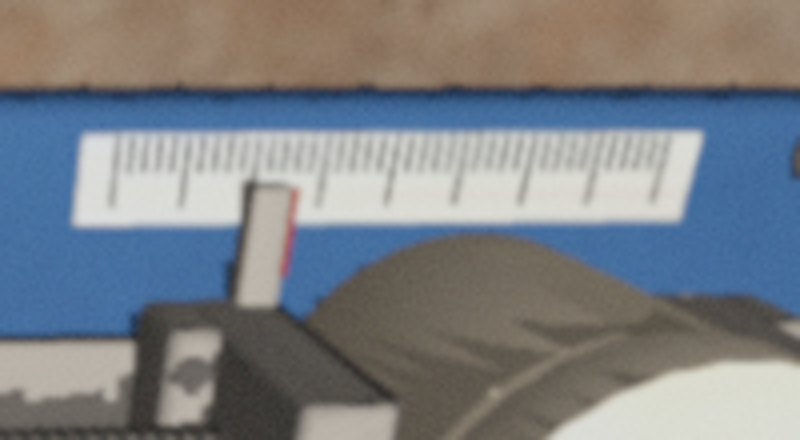

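play_rows(
  rows=[
    [[0, 0.004, 0, 0.0012, 0]],
  ],
)

```text
time_s: 36.92
tool_pos: [0.528, -0.1305, 0.048]
tcp_rot: [0.196, 3.042, 0.043]
ft_force: [4.6, -0.0, 7.5]
opening: 0.004
```

play_rows(
  rows=[
    [[0, 0.004, 0, 0.0012, 0]],
  ],
)

```text
time_s: 37.05
tool_pos: [0.5271, -0.1305, 0.0479]
tcp_rot: [0.195, 3.036, 0.042]
ft_force: [4.9, -0.4, 6.1]
opening: 0.001
```

```bash
python3 rule.py w30
```

```text
[ 0.52681448 -0.13050435  0.04787039] [ 5.66190797 -0.10860185  6.04217109] [ 0.10082027  0.02082717 -0.99468664]
```

View pics/w30r.png

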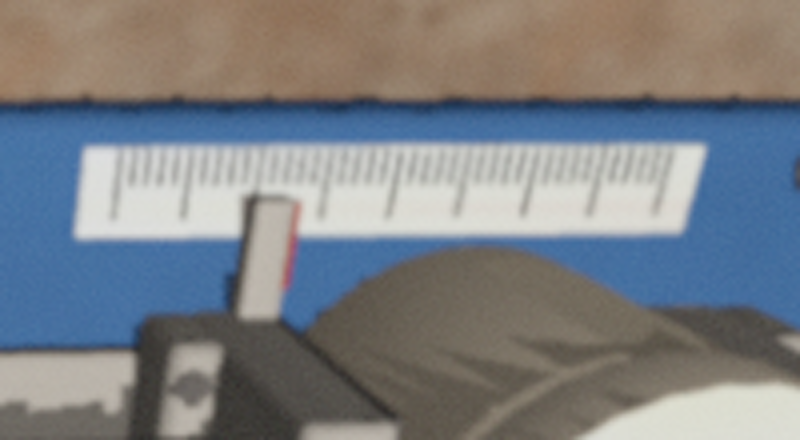

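play_rows(
  rows=[
    [[0, 0, 0, -0.006, 0], [0, 0, 0, -0.04, 0], [0, 0, 0, -0.04, 0], [0, 0, 0.04, -0.02, 0], [0, 0, 0.04, -0.02, 0], [0, 0, 0.03, 0, 0], [0, 0, 0, 0, 0]],
  ],
)

```text
time_s: 37.98
tool_pos: [0.5161, -0.0214, 0.1753]
tcp_rot: [0.202, 3.062, 0.044]
ft_force: [-0.4, -0.6, 0.5]
opening: 0.001
```

```bash
python3 gap.py w31; echo; python3 jc.py w31;python3 rect.py w31 .015
python3 - <<'E'
from h import *
import pickle
for n in('w27','w31'):
  K,k,R,t=pickle.load(open('/tmp/%sp'%n,'rb'));o=-R.T@t;c=np.array([.5364,-.0642]);a=np.deg2rad(82.8);y=np.array([np.cos(a),np.sin(a)]);x=np.array([y[1],-y[0]]);print('cam local',(o[:2]-c)@x,(o[:2]-c)@y,o[2])
shot('scene','s31',(330,200,490,320),5);shot('side','d31',(280,120,400,220),6)
E
```

```text
[ 0.51613264 -0.02138705  0.17532069] [0.20168085 3.06181215 0.04370409] [-0.38225353 -0.61662229  0.46889312]
2 26; 3 40; 4 42; 5 44; 6 40; 7 39; 8 43; 9 44; 10 38; 11 45; 12 36; 13 22; 14 15; 15 12; 17 1; 19 1; 20 2; 21 1; 64 1; 65 1; 69 9; 70 13; 71 17; 72 28; 73 45; 74 43; 75 39; 76 40; 77 41; 78 41; 79 41; 80 40; 81 40; 82 14; 
3231 (0.541007936000824, -0.022152278572320938) 0.02929285168647766 local -0.0006983758414083805 0.04229369010421682
plane [ 0.01581344 -0.00073895  0.06840482]
fixed jaw mid x -0.0019520660741162927
fixed jaw x range [-0.01700388  0.01638592]
cam local -0.0992898009562637 0.006727784967753192 0.2724057952507984
cam local -0.10617760721343977 0.03592879311075351 0.31293092762818114
```

View pics/w31rect.png

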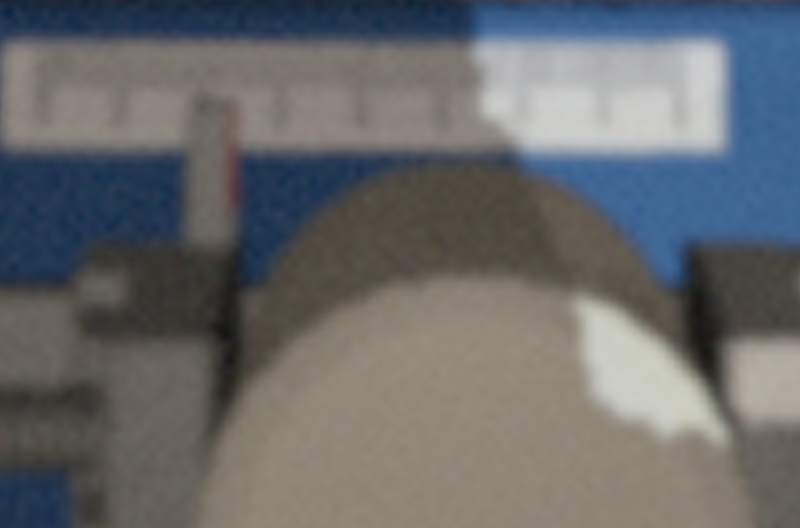

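View pics/s31.png

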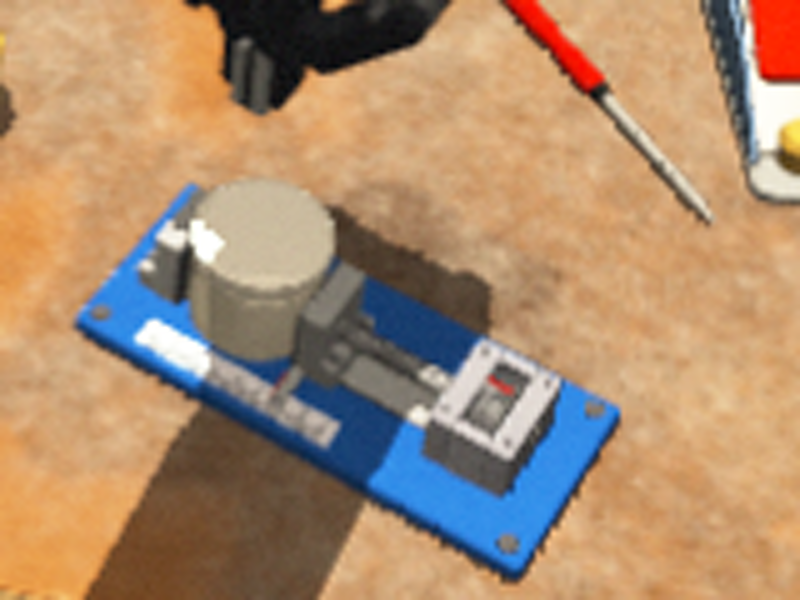

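Run:
```python
from h import *
im,_=shot('scene','s32')
a=np.load('/tmp/s0.npz')['im']
save(np.vstack([a[150:260,170:500],im[150:260,170:500]]),'cmp',None,2.4)
d=cv2.absdiff(a,im).max(2)
for n,(u0,v0,u1,v1) in dict(y1=(180,210,212,246),tape=(222,216,252,246),y2=(264,208,294,244),y3=(303,198,332,232),spray=(273,158,293,207),cutters=(357,172,387,210),driver=(428,193,472,244)).items(): print(n,d[v0:v1,u0:u1].mean().round(1))
```

```text
y1 147.1
tape 5.7
y2 3.9
y3 3.7
spray 24.3
cutters 116.6
driver 5.8
```

View pics/cmp.png

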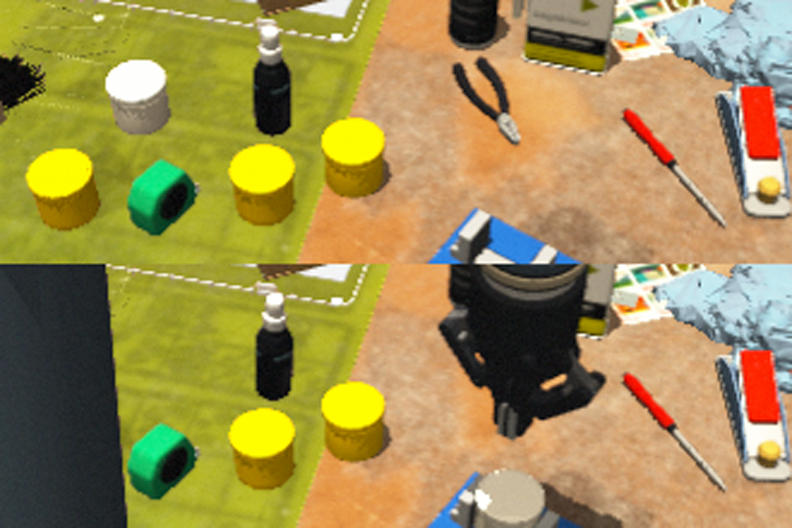

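View pics/d31.png

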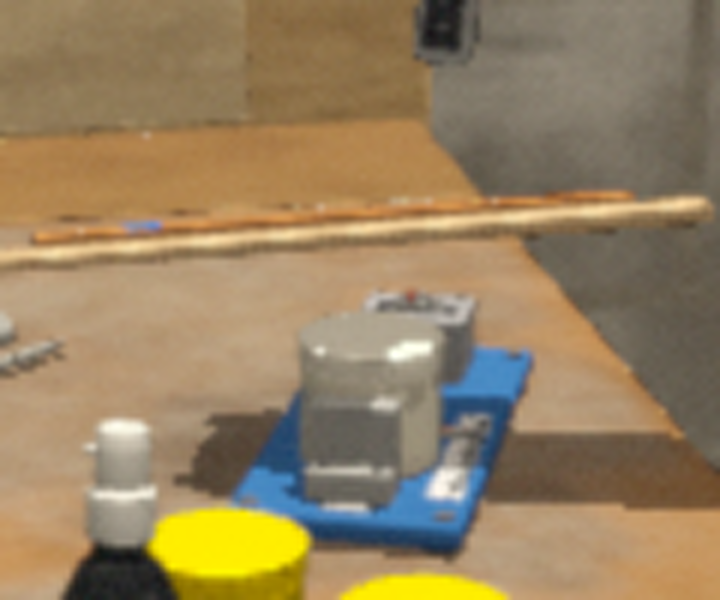

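Run:
```python
from h import *
A=np.load('/tmp/s0.npz')['im'];B=np.load('/tmp/s32.npz')['im']
C=np.load('/tmp/d0.npz')['im'];D=np.load('/tmp/d31.npz')['im'];E=np.load('/tmp/d8.npz')['im']
def sh(a,b,r,n):
    u0,v0,u1,v1=r;t=a[v0:v1,u0:u1];s=b[v0-8:v1+8,u0-8:u1+8];m=cv2.matchTemplate(s,t,cv2.TM_CCOEFF_NORMED);_,q,_,l=cv2.minMaxLoc(m);print(n,l[0]-8,l[1]-8,round(q,3))
sh(A,B,(270,156,296,210),'scene spray');sh(C,D,(285,190,314,262),'side spray');sh(C,E,(285,190,314,262),'side spray after lift')
sh(A,B,(222,214,254,248),'tape');sh(C,D,(355,232,402,275),'side tape');sh(C,D,(222,202,278,228),'side cutters');sh(C,D,(383,255,422,300),'side y1')
save(np.hstack([C[180:270,270:330],E[180:270,270:330],D[180:270,270:330]]),'sp',None,4)
save(np.hstack([A[150:215,255:305],B[150:215,255:305]]),'sp2',None,6)
```

```text
scene spray 1 1 0.921
side spray 0 0 0.957
side spray after lift 0 0 0.96
tape 0 0 0.998
side tape 0 0 0.998
side cutters 0 0 0.999
side y1 0 0 0.999
```

View pics/sp.png

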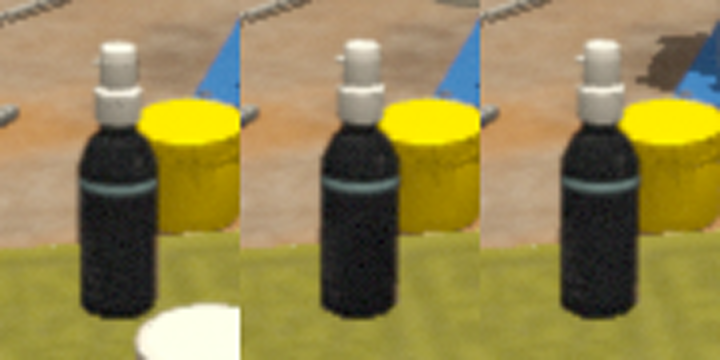

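View pics/sp2.png

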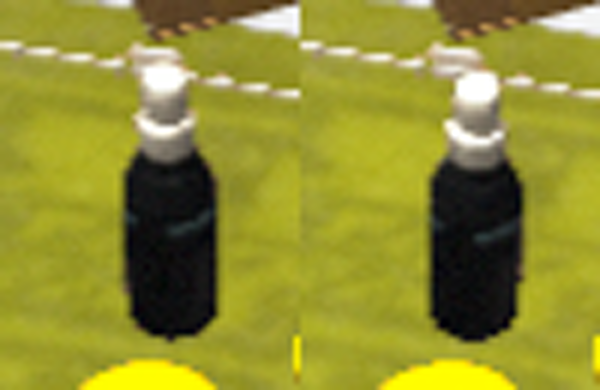

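```bash
python3 -c "
from workcell import ticket,status
print(status.state()['time_s'],status.state()['ft_force']);print(ticket.close_job())"
```

```text
38.175 [-0.35241624  0.07354704  0.38709984]
the job is handed in; nothing more can be done
None
```

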